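Charge the edge bander's glue pot and hold its bayonet lid at the flushing position

TASK

Charge the glue pot: with the scoop, not with the fingers, tip at least four of the amber hot-melt pieces from the blue trough into the pot in one or more scoopfuls, spill none on the table, and stand the scoop back in the trough. Then put the bayonet lid into the pot's neck with its lugs in the slots and turn it clockwise to the green mark, half of the way to the lock, never as far as the lock's click, and finish while holding it there, fully seated, against the spring so that the pot is flushed with dry air. Leave the coil, the guide roller and the clamp knob where they are.

Things in the scene. Friction and masses are not known exactly. Their poses are not given: they have to be found in the camera images.
- pot_mouth (a point): Centre of the glue pot's mouth, level with its rim, 120 mm above the table, z up. Fixed aluminium pot, 134 mm across at the top. Mouth 86 mm across in an 8 mm thick brass neck ring; the ring has two opposite slots, on this point's +x and -x, 30 mm wide and reaching to 105 mm across, for the lid's lugs. The lid turns clockwise seen from above, about z.
- pot_middle (a point): Point on the pot's axis 50 mm above the table. Below the neck ring the pot is 105 mm across inside; its floor is 12 mm above the table. Painted marks on the rim, on both sides: white at the slots (lid goes in), green 30 degrees clockwise from white (half way, flushing), red 60 degrees clockwise (locked with a click). Same axes as pot_mouth.
- purge_ring (a joint): Turn (rad) of the sprung drive ring in the pot's neck; 0 at rest, grows clockwise from above; its brass lever with a red ball shows outside. The lugs meet its pins 0.12 rad past the slots: value = lid turn - 0.12, about 0.40 at green. It pushes back 0.2 N m at 0, 0.3 at green, so a released lid springs back. Lock balls resist from about 0.6, click past 0.8.
- lid_grip (a point): Point to take the lid: in the middle of its black wing grip, an upright bar 66 mm long (x), 14 mm thick (y), 38 mm tall; this point is 22 mm above the disc's top, 16 mm below the grip's top, 50 mm above the lid's lowest face. Lid about 0.28 kg, right way up on the table at the start. z up.
- lid_seat (a point): Centre of the underside of the lid's aluminium disc (116 mm across, 8 mm thick), 30 mm below lid_grip, same axes; lies on the pot's rim when seated. Below it a neck 81 mm across, 20 mm deep, tapered to 72 mm at the bottom. Two lugs on its +x and -x (either way round fits), 23 mm wide, 98 mm across, 11 to 17 mm below the disc. White lines on the disc along x.
- scoop_grip (a point): Centre of the scoop's upright black grip, 22 (x) by 16 (y) by 58 mm tall, 89 mm above the scoop's flat underside. Aluminium, about 0.16 kg, open to -x: floor 64 mm wide (61 inside), 66 mm long, side walls 34 mm high behind, sloping down to the lip. The grip stands over the rear wall and overhangs it by 10 mm. It starts standing in the trough, open towards the pieces. z up.
- scoop_lip (a point): Middle of the scoop's front lip at its underside, 81 mm along -x from the grip and 89 mm below it; 0.6 mm thick there, rising to the 2.8 mm floor in 16 mm. Same axes as scoop_grip.
- trough_floor (a point): Centre of the inner floor of the fixed blue trough, 4 mm above the table. Inside 190 mm long (x) and 72 mm wide (y); walls 4 mm thick, 56 mm high above this floor. At the start the pieces lie in the -x half, nearer the robot, the scoop stands in the +x half. z up.
- piece0_center (a point): Centre of a hot-melt glue piece: an amber lens-shaped disc 20 mm across, 12 mm thick with bevelled edges, 10 g. Six alike.
- piece1_center (a point): Centre of a hot-melt glue piece: an amber lens-shaped disc 20 mm across, 12 mm thick with bevelled edges, 10 g.
- piece2_center (a point): Centre of a hot-melt glue piece: an amber lens-shaped disc 20 mm across, 12 mm thick with bevelled edges, 10 g.
- piece3_center (a point): Centre of a hot-melt glue piece: an amber lens-shaped disc 20 mm across, 12 mm thick with bevelled edges, 10 g.
- piece4_center (a point): Centre of a hot-melt glue piece: an amber lens-shaped disc 20 mm across, 12 mm thick with bevelled edges, 10 g.
- piece5_center (a point): Centre of a hot-melt glue piece: an amber lens-shaped disc 20 mm across, 12 mm thick with bevelled edges, 10 g.
- tape_coil: Bystander: coil of wood-coloured edging, 116 mm across, 22 mm high, origin under its centre. Leave alone.
- guide_roller: Bystander: white plastic guide roller standing upright, 48 mm across, 56 mm high, origin under its centre. Leave alone.
- clamp_knob: Bystander: black five-lobed clamp knob, 54 mm across, 46 mm high with its steel stud up, origin under its centre. Leave alone.

How it is judged (in metres and radians):
On the way, in this order (a step that is already met when the one before it is completed fails the run):
1. at least four pieces lie in the pot ((distance between each of piece0_center, piece1_center, piece2_center, piece3_center and pot_middle below 0.065 m or distance between each of piece0_center, piece1_center, piece2_center, piece4_center and pot_middle below 0.065 m or distance between each of piece0_center, piece1_center, piece2_center, piece5_center and pot_middle below 0.065 m or distance between each of piece0_center, piece1_center, piece3_center, piece4_center and pot_middle below 0.065 m or distance between each of piece0_center, piece1_center, piece3_center, piece5_center and pot_middle below 0.065 m or distance between each of piece0_center, piece1_center, piece4_center, piece5_center and pot_middle below 0.065 m or distance between each of piece0_center, piece2_center, piece3_center, piece4_center and pot_middle below 0.065 m or distance between each of piece0_center, piece2_center, piece3_center, piece5_center and pot_middle below 0.065 m or distance between each of piece0_center, piece2_center, piece4_center, piece5_center and pot_middle below 0.065 m or distance between each of piece0_center, piece3_center, piece4_center, piece5_center and pot_middle below 0.065 m or distance between each of piece1_center, piece2_center, piece3_center, piece4_center and pot_middle below 0.065 m or distance between each of piece1_center, piece2_center, piece3_center, piece5_center and pot_middle below 0.065 m or distance between each of piece1_center, piece2_center, piece4_center, piece5_center and pot_middle below 0.065 m or distance between each of piece1_center, piece3_center, piece4_center, piece5_center and pot_middle below 0.065 m or distance between each of piece2_center, piece3_center, piece4_center, piece5_center and pot_middle below 0.065 m)), for 0.2 s.
2. the scoop stands in the trough again, released (x of scoop_lip in the frame of trough_floor between -0.099 and 0.09 m and y of scoop_lip in the frame of trough_floor between -0.036 and 0.036 m and z of scoop_lip in the frame of trough_floor below 0.014 m and angle between scoop_grip's own z axis and vertical below 0.25 rad and contact force between the fingers and scoop below 0.1 N), for 0.2 s.
3. the lid is seated in the pot's neck (horizontal distance between lid_seat and pot_mouth below 0.005 m and z of lid_seat in the frame of pot_mouth between -0.004 and 0.003 m and angle between lid_grip's own z axis and vertical below 0.06 rad), for 0.1 s.
At the end, for the whole second after the job is handed in: At least 4 pieces in the pot, none outside pot and trough; scoop standing on the trough floor (14 deg), released; lid disc on the rim (3 mm high, 5 mm sideways, 3 deg tilt), turned clockwise 20 to 40 deg from the slots, drive ring carried along (0.2 to 0.62), fingers holding the lid (over 2 N) (all of step 2 and all of step 3 and (distance between each of piece0_center, piece1_center, piece2_center, piece3_center and pot_middle below 0.065 m or distance between each of piece0_center, piece1_center, piece2_center, piece4_center and pot_middle below 0.065 m or distance between each of piece0_center, piece1_center, piece2_center, piece5_center and pot_middle below 0.065 m or distance between each of piece0_center, piece1_center, piece3_center, piece4_center and pot_middle below 0.065 m or distance between each of piece0_center, piece1_center, piece3_center, piece5_center and pot_middle below 0.065 m or distance between each of piece0_center, piece1_center, piece4_center, piece5_center and pot_middle below 0.065 m or distance between each of piece0_center, piece2_center, piece3_center, piece4_center and pot_middle below 0.065 m or distance between each of piece0_center, piece2_center, piece3_center, piece5_center and pot_middle below 0.065 m or distance between each of piece0_center, piece2_center, piece4_center, piece5_center and pot_middle below 0.065 m or distance between each of piece0_center, piece3_center, piece4_center, piece5_center and pot_middle below 0.065 m or distance between each of piece1_center, piece2_center, piece3_center, piece4_center and pot_middle below 0.065 m or distance between each of piece1_center, piece2_center, piece3_center, piece5_center and pot_middle below 0.065 m or distance between each of piece1_center, piece2_center, piece4_center, piece5_center and pot_middle below 0.065 m or distance between each of piece1_center, piece3_center, piece4_center, piece5_center and pot_middle below 0.065 m or distance between each of piece2_center, piece3_center, piece4_center, piece5_center and pot_middle below 0.065 m) and (distance between piece0_center and pot_middle below 0.065 m or (x of piece0_center in the frame of trough_floor between -0.096 and 0.096 m and y of piece0_center in the frame of trough_floor between -0.037 and 0.037 m and z of piece0_center in the frame of trough_floor below 0.06 m)) and (distance between piece1_center and pot_middle below 0.065 m or (x of piece1_center in the frame of trough_floor between -0.096 and 0.096 m and y of piece1_center in the frame of trough_floor between -0.037 and 0.037 m and z of piece1_center in the frame of trough_floor below 0.06 m)) and (distance between piece2_center and pot_middle below 0.065 m or (x of piece2_center in the frame of trough_floor between -0.096 and 0.096 m and y of piece2_center in the frame of trough_floor between -0.037 and 0.037 m and z of piece2_center in the frame of trough_floor below 0.06 m)) and (distance between piece3_center and pot_middle below 0.065 m or (x of piece3_center in the frame of trough_floor between -0.096 and 0.096 m and y of piece3_center in the frame of trough_floor between -0.037 and 0.037 m and z of piece3_center in the frame of trough_floor below 0.06 m)) and (distance between piece4_center and pot_middle below 0.065 m or (x of piece4_center in the frame of trough_floor between -0.096 and 0.096 m and y of piece4_center in the frame of trough_floor between -0.037 and 0.037 m and z of piece4_center in the frame of trough_floor below 0.06 m)) and (distance between piece5_center and pot_middle below 0.065 m or (x of piece5_center in the frame of trough_floor between -0.096 and 0.096 m and y of piece5_center in the frame of trough_floor between -0.037 and 0.037 m and z of piece5_center in the frame of trough_floor below 0.06 m)) and angle between the x axis of lid_grip and the x axis of pot_mouth, either way round between 0.349 and 0.698 rad and value of joint purge_ring between 0.2 and 0.62 rad and contact force between the fingers and lid above 2 N); the arm keeps its last pose, push and grip.
It fails at once if the lid clicked into the lock (value of joint purge_ring above 0.8 rad).
It fails at once if the fingers touched the glue pieces (contact force between the fingers and piece0 above 0.5 N or contact force between the fingers and piece1 above 0.5 N or contact force between the fingers and piece2 above 0.5 N or contact force between the fingers and piece3 above 0.5 N or contact force between the fingers and piece4 above 0.5 N or contact force between the fingers and piece5 above 0.5 N).
It fails at once if a bystander was disturbed (distance of any of tape_coil, guide_roller, clamp_knob from where it was at the start of the episode above 0.02 m).
It also fails if it takes over 72 s, if anything falls off the work surface, if the arm or the gripper's body presses on something with over 40 N, if the wrist force passes 120 N, or if a joint passes its speed limit or range.

ROBOT

A 6-joint arm with a two-finger parallel gripper is mounted at the origin on the work surface. World frame = base frame: x ahead of the robot, y to its left, z up, the work surface at z = 0. Lengths are in mm, angles in degrees, forces in N, time in s.
With the tool pointing down it reaches from about 275 to 850 mm from the base axis. Payload 19 kg.
Tool frame: the origin (TCP) lies midway between the tips of the shut fingers; the grasp point (between the pads) lies behind it (bot.pinch_z is the z of the grasp point in the tool frame, in mm); z points along the fingers, y is the direction in which the jaws open and shut (so a half turn about z gives the same grasp; the last joint's range is limited). The gripper opens to 85 mm and grips with 20 to 120 N. Pads are 22 mm wide; open, the fingers measure 114 mm over their backs; the gripper's body (76 mm by 85 mm) begins 54 mm behind the grasp point. The pads swing forward as they close: fully open they stand 13 mm farther back than shut.
Start: joints at [-83.136, 8.623, 82.357, -0, 89.026, -7.678], TCP at [144.348, -556.555, 231.267] pointing down, gripper open.
Joint ranges: [-160.23, 160.23], [-39.13, 120.54], [6.94, 153.29], [-79.49, 259.48], [9.18, 160.14], [-161.06, 161.06]. Speed limits (degrees/s): [108.29, 108.29, 127.2, 172.46, 172.46, 172.46].

INTERFACE

Orientations are given as a 3x3 rotation matrix whose columns are the frame's x, y, z axes.
In Python, from plant import status, vision, hand_in, bot gives the robot as it stands. The module is installed in compiled form; this text tells all that it offers.
- The arm moves only by the tool arm_command, never from a script. Its argument "rows" is one flat list of numbers, 5 for each row, row after row: the opening, from 0 (shut) to 1 (fully open), then the shift along the tool's x, y, z in cm, then the turn about the tool's z in rad. A call has 1 to 20 rows; each row shifts and turns the commanded pose from where the row before left it, along the tool's axes as they then stand; what a row does not reach is not made up. A row lasts 1/12 s, in which the tool goes at most 41.7 mm and 7.16 degrees, less where a joint would pass 70% of its speed; a pose out of reach is approached as far as the arm can. A call is refused whole if a number of a shift passes 4.17 or a number of a turn 0.125, either way. A call with a gripper value outside its range is refused whole. The fingers move at their own pace and stop on an object; "newtons" is the grip in N (left out, the last holds). Time passes only in rows, so rows that do not move let the fingers close. It gives the time, the measured TCP pose, the force and the opening at its end, in the units of the state.
- status.observe(): the state, without advancing time (a new reading comes with each control period).
- vision.get_image(name): name is "side" or "top" or "wrist"; returns a dict with "frame" (420x560x3 uint8, red, green, blue), "fx", "fy", "cx", "cy" (pixels), "rvec" (rotation vector, rad) and "tvec" (3), from world to camera coordinates, as OpenCV has them. Camera axes: x right, y down, z forward; pixel columns grow to the right and rows downward; lengths in mm; the calibration is good to about 2 mm. The wrist camera is an equidistant fisheye: a pixel r from the principal point sees the ray r / f radians off the axis. A picture is of the moment at which its call begins. There is no depth.
- hand_in(): hands the job in, once; it reports no verdict.
The state is a dict: "time_s": time; "joints": joint angles; "qd": joint speeds; "joint_torque": joint torques, N m; "tool_pos": TCP position; "tcp_rot": TCP orientation; "contact_force": force on the tool from outside, world axes, zero at the start; "wrist_torque": the same for the moment, N m; "grip_width": opening from 0.0 (shut) to 1.0 (fully open).
Only numpy, scipy, OpenCV 4.12 (cv2) and the standard library are available. Lean on these libraries where they do the work, as an engineer would, in place of code of your own. Each camera call takes 0.05 s, during which the arm holds its last target.

## Working session

There is one attempt and no reset: what is moved stays moved. The work goes in short steps, Python scripts to look and compute and a tool call to move; the robot and the scene stay as the last step left them, time stands still between calls to the robot, and variables do not carry over. Pictures are saved under pics/ and viewed, and the job is handed in when it is done.

Besides the shell and the picture viewer there is one more tool, called after ">>>" as a command line: name --argument value ..., lists and objects as JSON in quotes. arm_command: Moves the arm, as the interface text tells. Its arguments: {"type":"object","properties":{"rows":{"type":"array","items":{"type":"number"}},"newtons":{"type":"number"}},"required":["rows"]}

```bash
mkdir -p pics; cat > h.py <<'E'
import numpy as np, cv2
from plant import status, vision, bot
def pic(name,fn,crop=None,scale=1):
    d=vision.get_image(name); im=d["frame"][:,:,::-1].copy()
    np.save('pics/%s.npy'%fn,{**d},allow_pickle=True)
    if crop: 
        x0,y0,x1,y1=crop; im=im[y0:y1,x0:x1]
    if scale!=1: im=cv2.resize(im,None,fx=scale,fy=scale,interpolation=cv2.INTER_CUBIC)
    cv2.imwrite('pics/%s.png'%fn,im); return d
def load(fn): return np.load('pics/%s.npy'%fn,allow_pickle=True).item()
def ray(d,u,v,fish=False):
    R,_=cv2.Rodrigues(np.array(d['rvec'],float)); t=np.array(d['tvec'],float).ravel()
    a=np.array([(u-d['cx'])/d['fx'],(v-d['cy'])/d['fy']])
    if fish:
        r=np.hypot(*a); c=np.array([*(a/r*np.sin(r)) ,np.cos(r)]) if r>1e-9 else np.array([0,0,1.])
    else: c=np.array([*a,1.])
    return -R.T@t, R.T@c
def atz(d,u,v,z,fish=False):
    o,r=ray(d,u,v,fish); return o+r*(z-o[2])/r[2]
def proj(d,p,fish=False):
    R,_=cv2.Rodrigues(np.array(d['rvec'],float)); c=R@np.array(p,float)+np.array(d['tvec'],float).ravel()
    if fish:
        r=np.hypot(c[0],c[1]); th=np.arctan2(r,c[2]); s=th/r
        return np.array([d['cx']+d['fx']*c[0]*s,d['cy']+d['fy']*c[1]*s])
    return np.array([d['cx']+d['fx']*c[0]/c[2],d['cy']+d['fy']*c[1]/c[2]])
E
python3 - <<'E'
from h import *
s=status.observe(); print(s); print(bot.pinch_z,[a for a in dir(bot) if a[0]!='_'])
for n in("side","top","wrist"):
    d=pic(n,n+"0",scale=1.42); o,_=ray(d,280,210); print(n,o,d['fx'],d['cx'],d['cy'],d['rvec'],d['tvec'])
E
```

```text
{'time_s': 0.0, 'joints': array([-8.31372151e+01,  8.64855899e+00,  8.23919476e+01,  4.73538907e-04,
        8.90271492e+01, -7.67773274e+00]), 'qd': array([ 0.03716081, -0.04630133, -0.00918617, -0.02093555,  0.03969296,
       -0.05820528]), 'joint_torque': array([ 2.02419076e-03, -7.13052106e+01, -5.70872641e+01, -1.65396750e-04,
        9.09859955e-03, -1.23272801e-05]), 'tool_pos': array([ 144.31474814, -556.33930395,  230.70843745]), 'tcp_rot': array([[ 9.67970385e-01,  2.51064365e-01, -1.32893742e-04],
       [ 2.51064345e-01, -9.67969689e-01,  1.17334392e-03],
       [ 1.65947731e-04, -1.16912705e-03, -9.99999303e-01]]), 'contact_force': array([0.351277  , 0.08274526, 0.28364396]), 'wrist_torque': array([-0.04119491, -0.03574143,  0.05741883]), 'grip_width': 1.0011575605703618}
-18.700000000000003 ['PlanningError', 'pinch_z']
side [ 534.87365361 -683.46639282  648.62001782] 398.7961332533946 283.86280382612466 203.31595331937487 [ 2.25087496 -0.06193636  0.03601874] [-576.14295231   91.81469076  912.99146986]
top [ 484.75561969  -18.51481305 1092.14826786] 475.11711343869024 282.6959164034413 206.81042256684708 [ 2.14587156 -2.18223713  0.13265367] [ -15.62241003  608.7257101  1028.26436206]
wrist [ 218.27071579 -537.49088977  372.55721169] 325.19226210127806 279.7735644139816 216.22921306948413 [-2.28770296  1.76835767  0.27031541] [-574.63478999  -38.42090695  379.01995987]
```

View pics/top0.png

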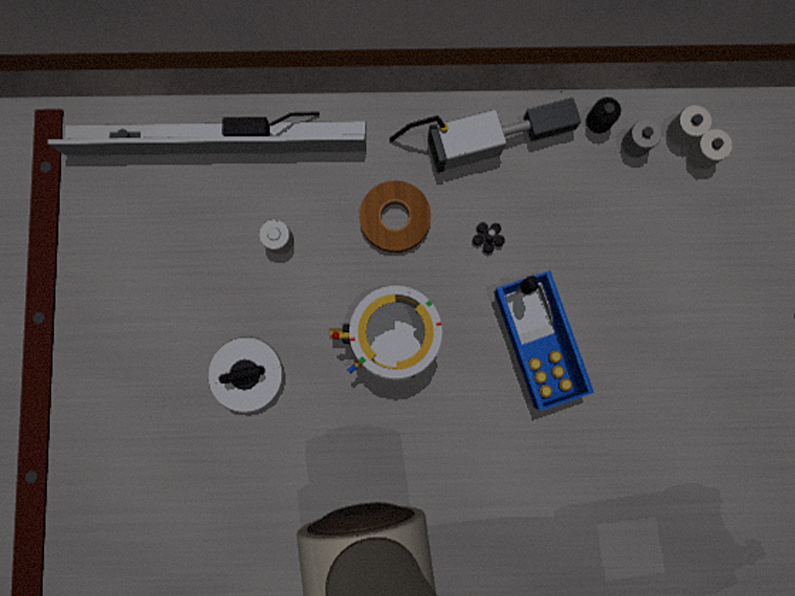

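View pics/side0.png

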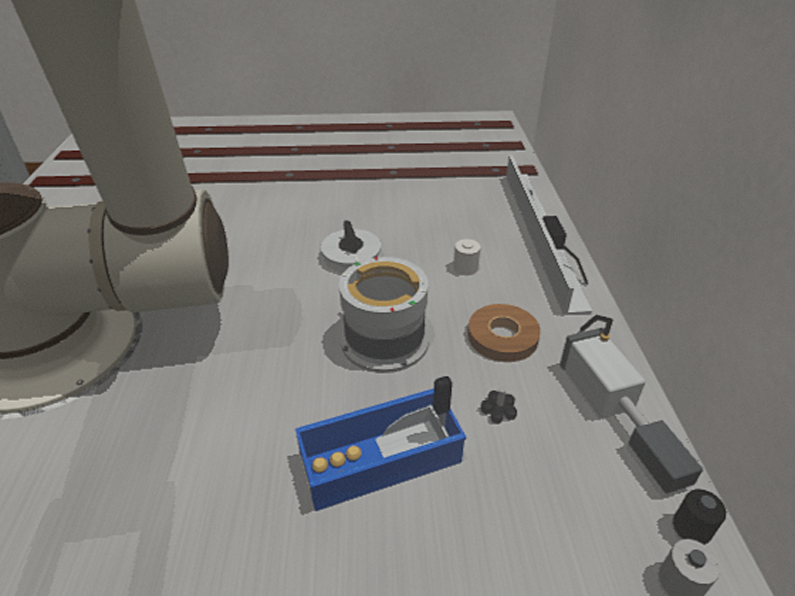

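View pics/wrist0.png

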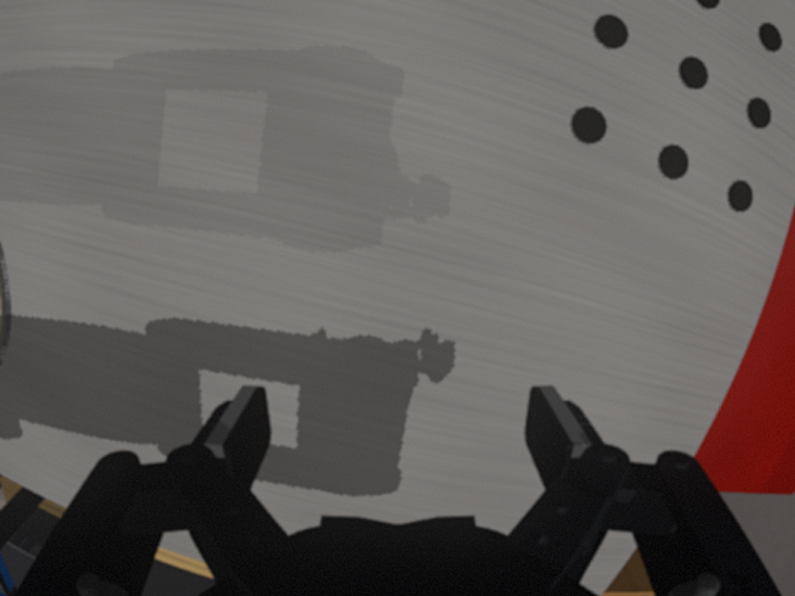

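```bash
python3 - <<'E'
from h import *
d=load('top0'); im=d['frame'][:,:,::-1]
def c(x0,y0,x1,y1,s,fn):
    cv2.imwrite('pics/%s.png'%fn,cv2.convertScaleAbs(cv2.resize(im[y0:y1,x0:x1],None,fx=s,fy=s,interpolation=cv2.INTER_CUBIC),alpha=1.3,beta=10))
c(340,185,425,295,5,'t_trough'); c(225,195,320,275,8,'t_pot'); c(140,230,210,295,8,'t_lid')
d=load('side0'); im=d['frame'][:,:,::-1]
c(205,260,335,360,6,'s_trough')
E
```

```text
(no output)
```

View pics/t_trough.png

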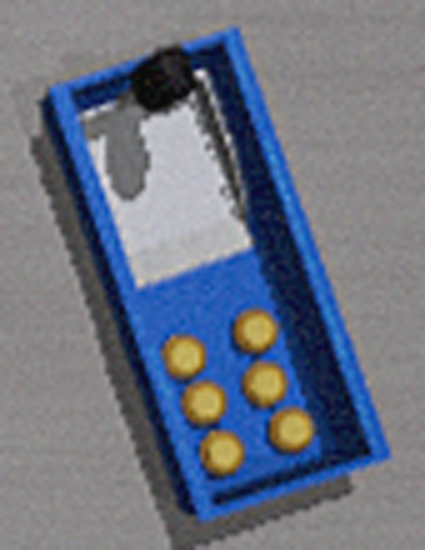

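View pics/t_pot.png

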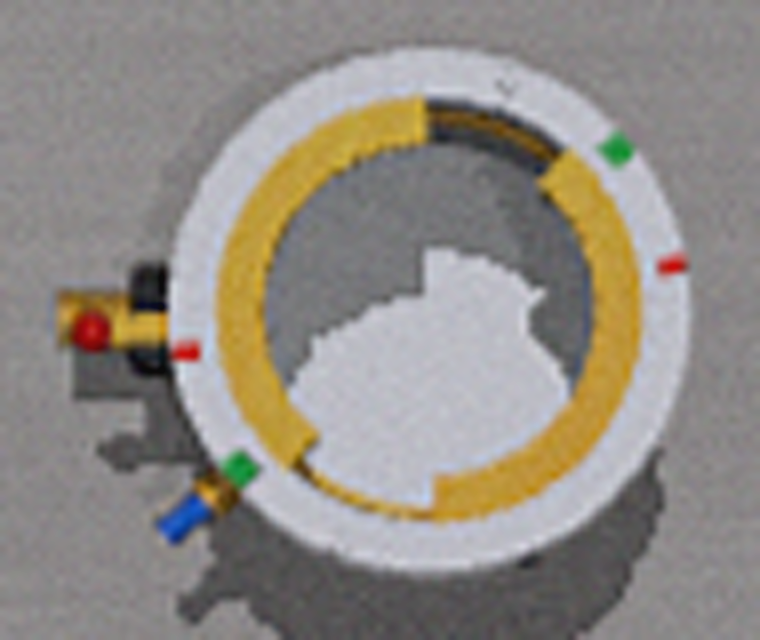

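View pics/t_lid.png

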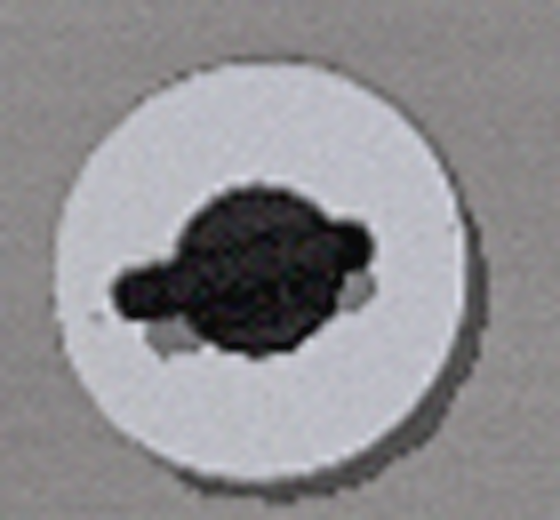

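View pics/s_trough.png

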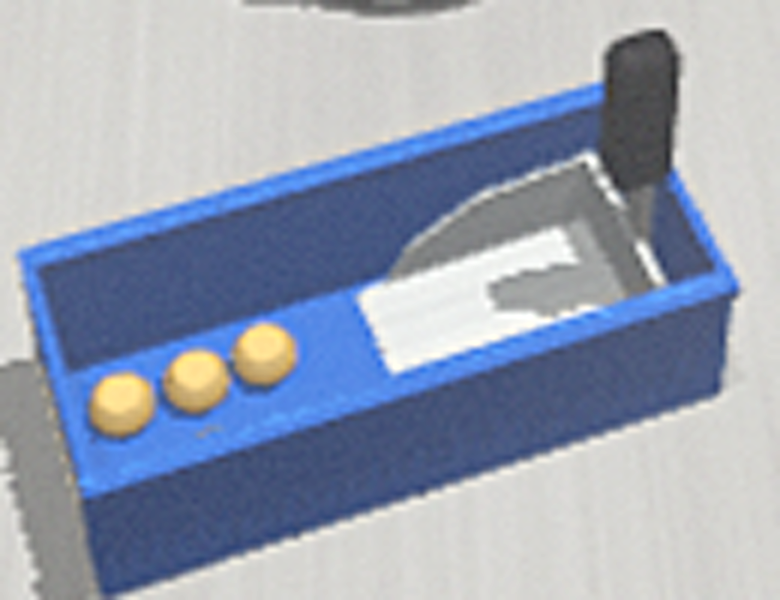

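```bash
python3 - <<'E'
from h import *
d=load('top0'); s=load('side0')
T=lambda x,y,z:atz(d,340+x/5,185+y/5,z)
c=[T(52,88,60),T(237,28,60),T(388,458,60),T(200,520,60)]  # FL FR NR NL
for p in c: print(p.round(1))
print('w',np.linalg.norm(c[0]-c[1]),np.linalg.norm(c[2]-c[3]),'l',np.linalg.norm(c[0]-c[3]),np.linalg.norm(c[1]-c[2]))
m=sum(c)/4; ax=(c[0]+c[1]-c[2]-c[3]); print('trough',m.round(1),'yaw',np.degrees(np.arctan2(ax[1],ax[0])), 'yaw2',np.degrees(np.arctan2(*( (c[0]-c[1]+c[3]-c[2])[[1,0]])))-90)
S=lambda x,y,z:atz(s,205+x/6,260+y/6,z)
q=[S(605,88,60),S(738,290,60),S(85,492,60),S(22,255,60)]
# order FL FR NR NL
for p in q: print(p.round(1))
m=sum(q)/4; ax=(q[0]+q[1]-q[2]-q[3]); print('trough side',m.round(1),'yaw',np.degrees(np.arctan2(ax[1],ax[0])))
P=lambda x,y,z:atz(d,225+x/8,195+y/8,z)
print('pot',P(430,310,120),'diam',np.linalg.norm(P(170,310,120)-P(690,310,120)),np.linalg.norm(P(430,47,120)-P(430,572,120)))
pc=P(430,310,120)
for n,p in dict(gr1=P(617,150,120),gr2=P(240,468,120),r1=P(672,265,120),r2=P(186,352,120),s1=P(428,120,120),s1b=P(562,162,120),s2=P(305,450,120),s2b=P(433,490,120),ball=P(92,330,110)).items():
    v=p-pc; print(n,np.hypot(v[0],v[1]).round(1),np.degrees(np.arctan2(v[1],v[0])).round(1))
L=lambda x,y,z:atz(d,140+x/8,230+y/8,z)
print('lid disc',L(262,270,28),np.linalg.norm(L(55,270,28)-L(470,270,28)),np.linalg.norm(L(262,58,28)-L(262,482,28)))
a,b=L(130,293,66),L(355,243,66); print('grip ends',a,b,(a+b)/2,np.linalg.norm(a-b),np.degrees(np.arctan2(*(b-a)[[1,0]])))
# scoop grip top z = 4+89+29=122
print('scoop grip top', T(163,70,122))
print('grip top side', S(650,38,122))
for x,y in [(255,332),(183,356),(204,403),(265,384),(291,430),(221,453)]: print(T(x,y,14).round(1))
E
```

```text
[ 612.4 -174.2   60. ]
[ 637.6 -256.5   60. ]
[ 449.4 -313.5   60. ]
[ 424.5 -231.4   60. ]
w 86.06991775002527 85.81198533389068 l 196.37828896388623 196.6242310335463
trough [ 531.  -243.9   60. ] yaw 16.916729409805015 yaw2 16.969313768720596
[ 608.9 -177.6   60. ]
[ 640.4 -257.    60. ]
[ 452.6 -313.2   60. ]
[ 428.5 -233.    60. ]
trough side [ 532.6 -245.2   60. ] yaw 16.856765210113085
pot [543.1315862  -16.23976421 120.        ] diam 133.01590332098235 134.33733735449334
gr1 63.3 -50.4
gr2 62.9 128.8
r1 63.1 -80.4
r2 63.2 98.8
s1 48.9 -0.3
s1b 51.0 -42.7
s2 47.8 137.3
s2b 45.8 -180.0
ball 87.4 92.0
lid disc [485.96559785 220.47461359  28.        ] 115.10399125469527 116.94320391552192
grip ends [480.41449362 247.14885582  66.        ] [492.68358144 187.11779809  66.        ] [486.54903753 217.13332696  66.        ] 61.272003467141204 -78.44902340474053
scoop grip top [ 611.4137755  -210.86718738  122.        ]
grip top side [ 616.18622786 -212.62518271  122.        ]
[ 505.3 -269.3   14. ]
[ 495.1 -236.2   14. ]
[ 473.8 -244.9   14. ]
[ 481.9 -272.8   14. ]
[ 461.1 -283.6   14. ]
[ 451.4 -251.6   14. ]
```

>>> arm_command --rows '[1,1.5,-0.7,-0.2,-0.003,1,3,-1.45,-0.2,-0.003,1,3,-1.45,-0.2,-0.003,1,3,-1.45,-0.2,-0.003,1,3,-1.45,-0.2,-0.003,1,3,-1.45,-0.2,-0.003,1,3,-1.45,-0.2,-0.003,1,3,-1.45,-0.2,-0.003,1,3,-1.45,-0.2,-0.003,1,3,-1.45,-0.2,-0.003,1,3,-1.45,-0.2,-0.003,1,3,-1.45,0,-0.003,1,3,-1.45,0,-0.003,1,3,-1.45,0,-0.003,1,1.5,-0.7,0,0,1,0,0,0,0]' --newtons 60

```text
time_s: 1.48
tool_pos: [495.6, -244.6, 253.1]
tcp_rot: [[0.956, 0.295, 0.0], [0.295, -0.956, 0.001], [0.0, -0.001, -1.0]]
contact_force: [0.6, 0.6, -0.1]
grip_width: 1.002
```

```bash
python3 - <<'E'
from h import *
d=pic("wrist","w1",scale=1.42); print(status.observe()['tool_pos'])
E
```

```text
[ 494.50048433 -245.91919946  253.01428852]
```

View pics/w1.png

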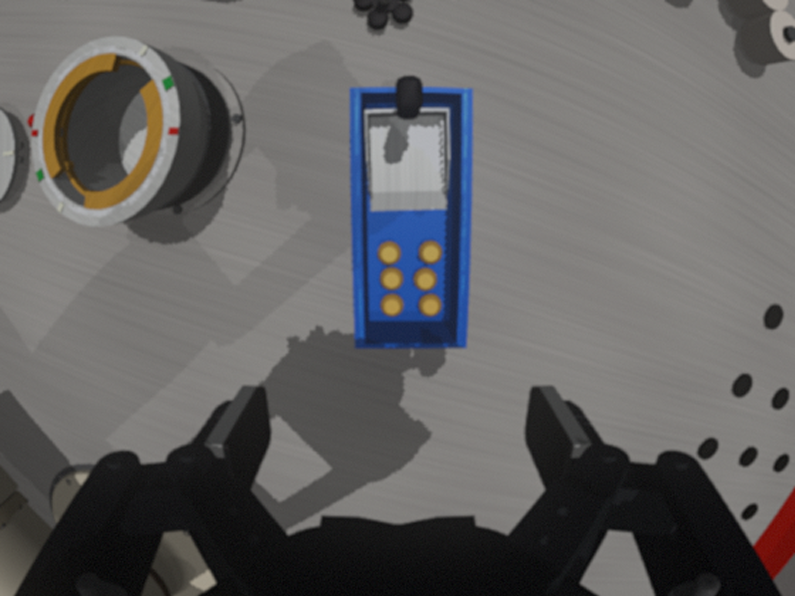

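```bash
python3 - <<'E'
from h import *
d=load('w1'); im=d['frame'][:,:,::-1]
cv2.imwrite('pics/w1c.png',cv2.convertScaleAbs(cv2.resize(im[45:250,235:345],None,fx=5,fy=5,interpolation=cv2.INTER_CUBIC)[:600],alpha=1.2,beta=15))
cv2.imwrite('pics/w1d.png',cv2.convertScaleAbs(cv2.resize(im[150:250,235:345],None,fx=5,fy=5,interpolation=cv2.INTER_CUBIC)[:600],alpha=1.2,beta=15))
E
```

```text
(no output)
```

View pics/w1c.png

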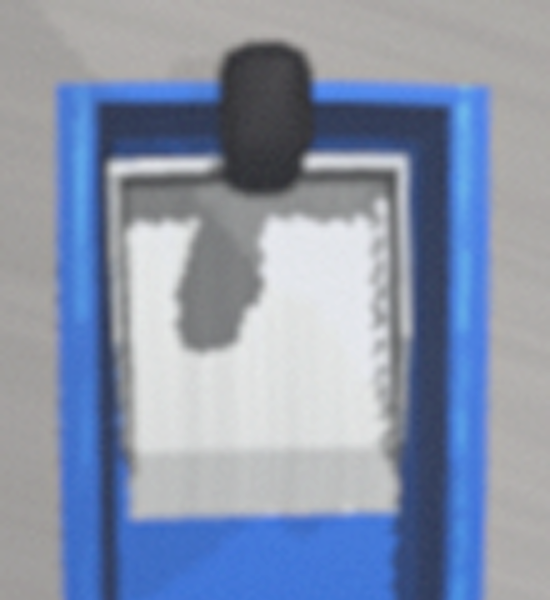

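View pics/w1d.png

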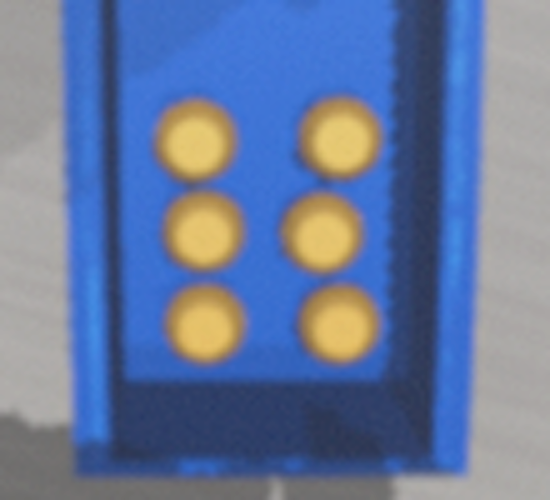

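```bash
python3 - <<'E'
from h import *
d=load('w1')
C=lambda x,y,z:atz(d,235+x/5,45+y/5,z,True)
D=lambda x,y,z:atz(d,235+x/5,150+y/5,z,True)
c=[C(58,85,60),C(490,88,60),D(470,475,60),D(75,475,60)]
for p in c: print(p.round(1))
m=sum(c)/4; ax=(c[0]+c[1]-c[2]-c[3]); yaw=np.arctan2(ax[1],ax[0]); print(m,np.degrees(yaw),np.linalg.norm(ax)/2,np.linalg.norm(c[0]-c[1]))
m=np.array([531.5,-244.5,0]) if 0 else m
R=np.array([[np.cos(yaw),np.sin(yaw)],[-np.sin(yaw),np.cos(yaw)]])
f=lambda p:(R@(p-m)[:2]).round(1)
print('lipL',f(C(128,520,4.5)),'lipR',f(C(400,516,4.5)))
print('wall rear L',f(C(108,160,38)),'R',f(C(410,155,38)))
print('grip bottom L/R near',f(C(225,170,64)),f(C(307,170,64)),f(C(265,195,64)))
print('grip top L/R',f(C(222,60,122)),f(C(312,60,122)),'far',f(C(266,42,122)))
for x,y in [(195,140),(340,138),(203,232),(322,233),(204,323),(339,323)]: print(f(D(x,y,14)))
print(status.observe()['tcp_rot'][:,0])
E
```

```text
[ 615.  -172.6   60. ]
[ 641.  -256.2   60. ]
[ 453.1 -315.5   60. ]
[ 427.1 -231.    60. ]
[ 534.04556839 -243.8076729    60.        ] 17.393893123480733 196.90550569702498 87.54030736725689
lipL [ 2.5 33.7] lipR [  3.4 -31.6]
wall rear L [85.2 35.2] R [ 86.5 -29.8]
grip bottom L/R near [79.5 10.1] [79.5 -6.2] [74.3  2.2]
grip top L/R [91.3 10.5] [91.4 -4.3] far [94.5  3.3]
[-31.4  17.7]
[-31.  -16.9]
[-54.   15.9]
[-54.3 -12.8]
[-76.9  15.8]
[-77.  -17.3]
[ 9.55758383e-01  2.94152791e-01 -2.21641952e-04]
```

>>> arm_command --rows '[1,2,0.1,1.5,0,1,3.4,0.1,2,0,1,3.4,0.1,2,0,1,2.5,0.2,2,0,1,1,0.1,1.5,0,1,0,0,0,0,1,0,0,0,0]'

```text
time_s: 2.12
tool_pos: [612.3, -217.8, 162.7]
tcp_rot: [[0.957, 0.291, -0.002], [0.291, -0.957, 0.001], [-0.002, -0.001, -1.0]]
contact_force: [-0.3, -0.6, 0.3]
grip_width: 1.003
```

```bash
python3 - <<'E'
from h import *
d=pic("wrist","w2",scale=1.42); s=status.observe(); print(s['tool_pos'],s['tcp_rot'],s['joints'])
# project grip axis through tool
t=np.array(s['tool_pos'])
for z in (122,64): print(proj(d,[t[0],t[1],z],True)*1.42)
pic("side","s2",scale=1.42)
E
```

```text
[ 612.31783031 -218.15232478  164.00832626] [[ 9.56708933e-01  2.91046396e-01 -1.16893772e-04]
 [ 2.91046381e-01 -9.56708935e-01 -1.30538859e-04]
 [-1.49826180e-04  9.08661827e-05 -9.99999985e-01]] [-2.63901546e+01  1.91662117e+01  7.71716805e+01 -9.73626966e-03
  8.36647830e+01  4.66903077e+01]
[397.87117072 350.60404764]
[397.9109414  309.42236147]
```

View pics/w2.png

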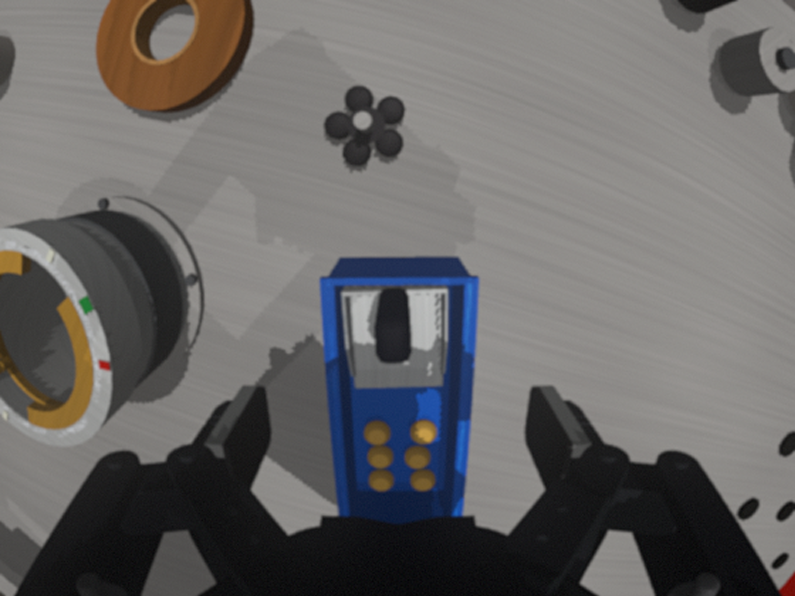

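View pics/s2.png

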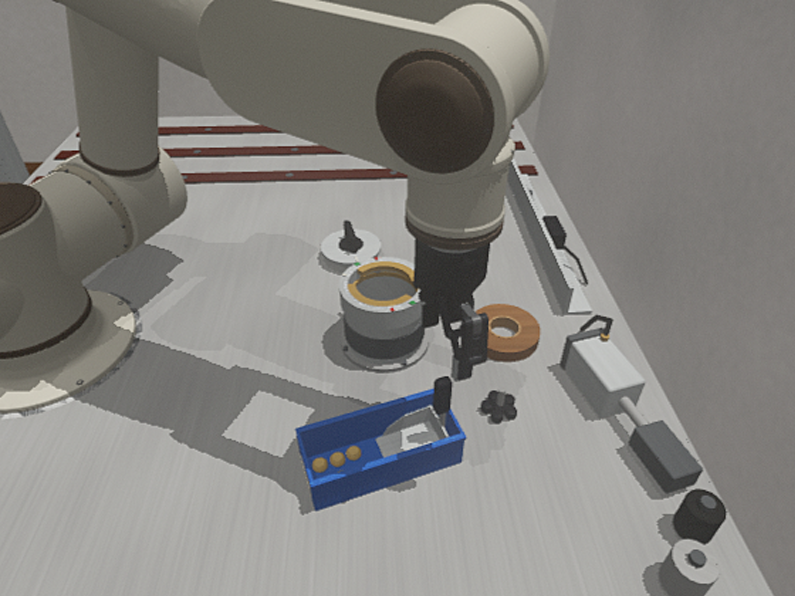

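```bash
python3 - <<'E'
from h import *
d=load('w2'); s=status.observe(); t=np.array(s['tool_pos']); R=np.array(s['tcp_rot'])
for u,v,z in [(376,350,122),(412,350,122),(394,362,122),(394,287,64)]:
    print((R.T@(atz(d,u/1.42,v/1.42,z,True)-t)).round(1))
E
```

```text
[ 0.2 -9.6 42.7]
[ 0.2  5.8 42.7]
[-5.4 -1.9 42.7]
[ 12.5  -2.4 100.7]
```

>>> arm_command --rows '[1,0.3,-0.2,1.5,0,1,0,0,2.5,0,1,0,0,2.5,0,1,0,0,1.5,0,1,0,0,1,0,1,0,0,0,0,1,0,0,0,0]'

```text
time_s: 2.8
tool_pos: [615.3, -215.3, 74.7]
tcp_rot: [[0.957, 0.291, 0.001], [0.291, -0.957, -0.0], [0.001, 0.001, -1.0]]
contact_force: [0.4, 0.7, 1.6]
grip_width: 1.0
```

```bash
python3 - <<'E'
from h import *
d=pic("wrist","w3",crop=(140,150,420,420),scale=2.2); s=status.observe(); print(s['tool_pos'],s['contact_force'])
E
```

```text
[ 615.67718596 -215.35268651   75.15291427] [ 0.70252864  0.22100268 -0.36198214]
```

View pics/w3.png

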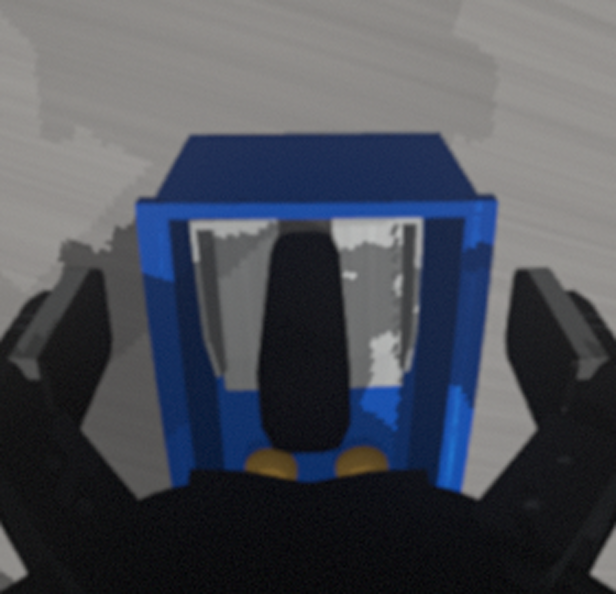

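>>> arm_command --rows '[0,0,-0.1,0,0,0,0,0,0,0,0,0,0,0,0,0,0,0,0,0,0,0,0,0,0,0,0,0,0,0,0,0,0,0,0,0,0,0,0,0]' --newtons 100

```text
time_s: 3.52
tool_pos: [615.1, -213.8, 73.4]
tcp_rot: [[0.957, 0.292, 0.0], [0.292, -0.957, 0.0], [0.0, -0.0, -1.0]]
contact_force: [-0.9, 0.4, 2.2]
grip_width: 0.172
```

```bash
python3 - <<'E'
from h import *
d=pic("wrist","w4",crop=(140,100,420,370),scale=2.2); s=status.observe(); print(s['tool_pos'],s['contact_force'],s['grip_width'])
E
```

```text
[ 615.07286115 -213.79348528   73.43032472] [0.26277722 1.26398879 3.09980452] 0.17300942690633092
```

View pics/w4.png

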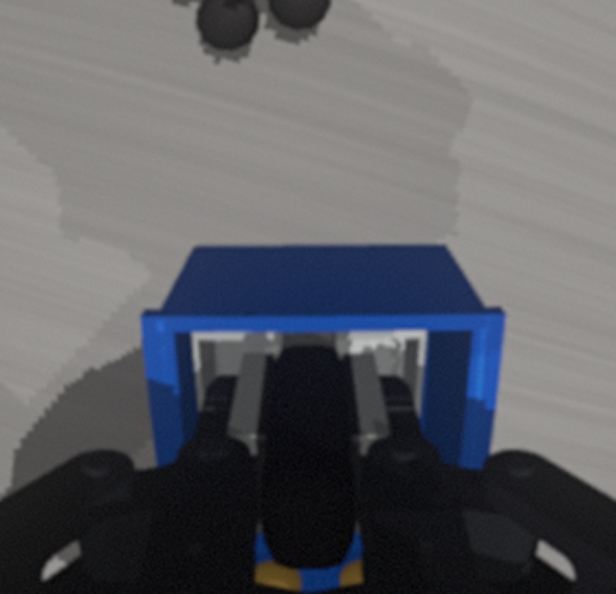

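>>> arm_command --rows '[0,0,0,0.05,0,0,-0.7,0,0,0,0,-1,0,0,0,0,-1,0,0,0,0,-1,0,0,0,0,-1,0,0,0,0,-1,0,0,0,0,0,0,0,0]'

```text
time_s: 4.23
tool_pos: [559.7, -231.1, 73.4]
tcp_rot: [[0.957, 0.291, 0.001], [0.291, -0.957, -0.001], [0.001, 0.001, -1.0]]
contact_force: [-1.8, -2.6, 5.3]
grip_width: 0.173
```

```bash
python3 - <<'E'
from h import *
s=status.observe(); print(s['tool_pos'],s['contact_force'],s['wrist_torque'])
pic("side","s5",crop=(180,240,400,370),scale=3.6);pic("top","t5",crop=(300,170,460,300),scale=4)
E
```

```text
[ 559.71304566 -231.13392055   73.4365984 ] [-1.84503058 -2.63929497  5.29838275] [-0.29292369  0.67857784  0.08279398]
```

View pics/s5.png

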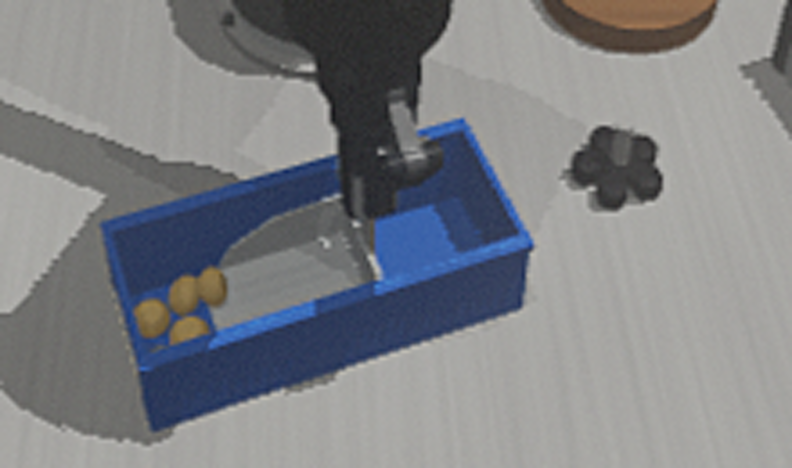

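View pics/t5.png

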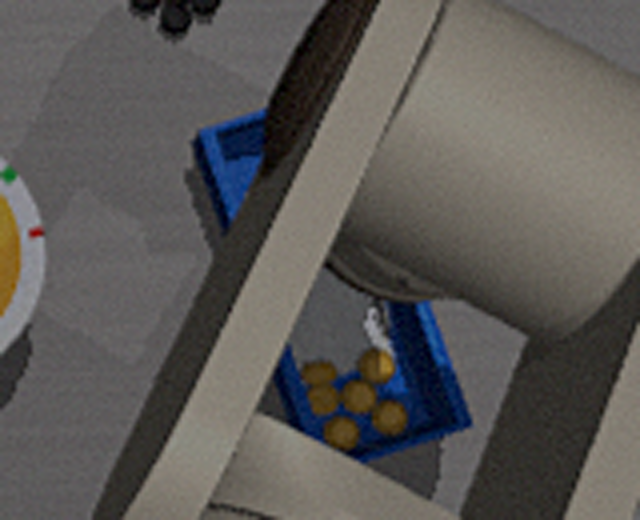

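>>> arm_command --rows '[0,-0.8,0,0,0,0,-0.8,0,0,0,0,-0.7,0,0,0,0,-0.6,0,0,0,0,-0.5,0,0,0,0,-0.3,0,0,0,0,0,0,0,0]'

```text
time_s: 4.92
tool_pos: [525.4, -241.6, 73.4]
tcp_rot: [[0.957, 0.291, 0.002], [0.291, -0.957, -0.001], [0.001, 0.001, -1.0]]
contact_force: [0.5, -1.1, 7.6]
grip_width: 0.171
```

```bash
python3 - <<'E'
from h import *
s=status.observe(); print(s['tool_pos'],s['contact_force'],s['wrist_torque'])
pic("side","s6",crop=(180,240,400,370),scale=3.6);pic("top","t6",crop=(300,170,460,300),scale=4)
E
```

```text
[ 525.41753625 -241.61182008   73.4477714 ] [ 0.5054737  -1.12846369  7.63122697] [-0.12286936  0.14578988  0.04969729]
```

View pics/s6.png

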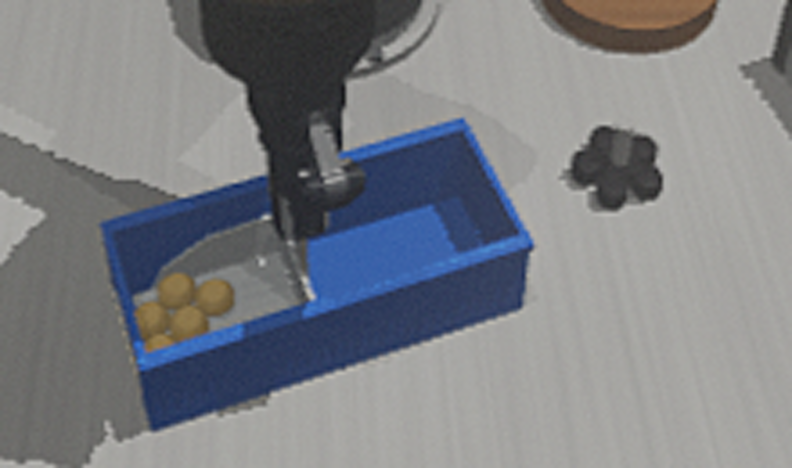

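View pics/t6.png

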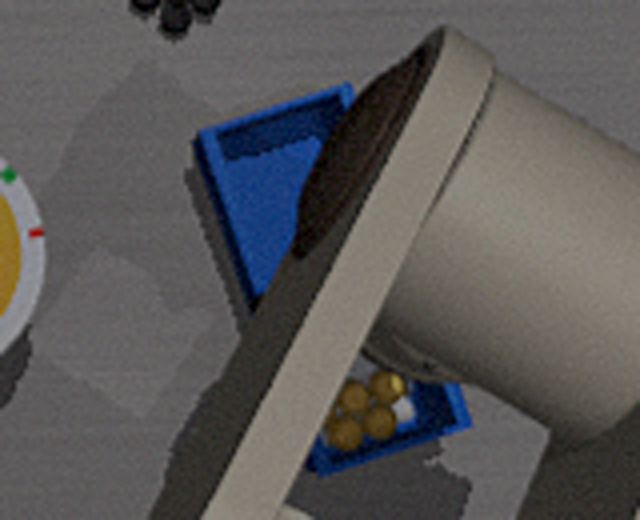

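>>> arm_command --rows '[0,-0.3,0,0,0,0,-0.3,0,0,0,0,0,0,0,0]'

```text
time_s: 5.27
tool_pos: [520.4, -243.2, 73.7]
tcp_rot: [[0.957, 0.291, 0.003], [0.291, -0.957, -0.001], [0.003, 0.001, -1.0]]
contact_force: [5.9, 0.8, 6.0]
grip_width: 0.173
```

>>> arm_command --rows '[0,0,0,-0.3,0,0,0,0,-0.6,0,0,0,0,-0.8,0,0,0,0,-0.8,0,0,0,0,-0.8,0,0,0,0,-0.6,0,0,0,0,-0.3,0,0,0,0,0,0]'

```text
time_s: 5.93
tool_pos: [520.0, -242.9, 115.5]
tcp_rot: [[0.957, 0.292, 0.001], [0.292, -0.957, -0.0], [0.001, 0.001, -1.0]]
contact_force: [8.1, 3.1, 1.5]
grip_width: 0.173
```

```bash
python3 - <<'E'
from h import *
s=status.observe(); print(s['tool_pos'],s['contact_force'],s['wrist_torque'])
pic("side","s7",crop=(180,220,400,370),scale=3.6);pic("wrist","w7",scale=1.42)
E
```

```text
[ 519.96511979 -242.93758028  115.50597659] [8.08379017 3.08697923 1.50762439] [ 0.55056495 -1.54890547 -0.03483224]
```

View pics/s7.png

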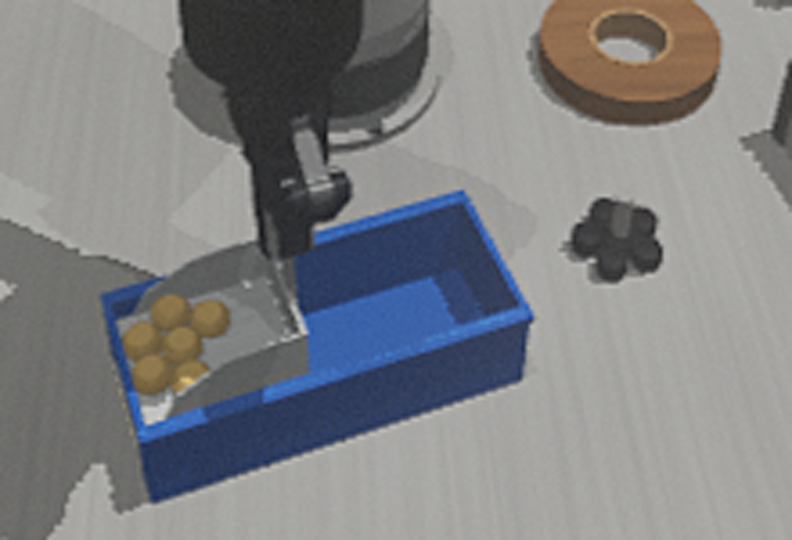

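View pics/w7.png

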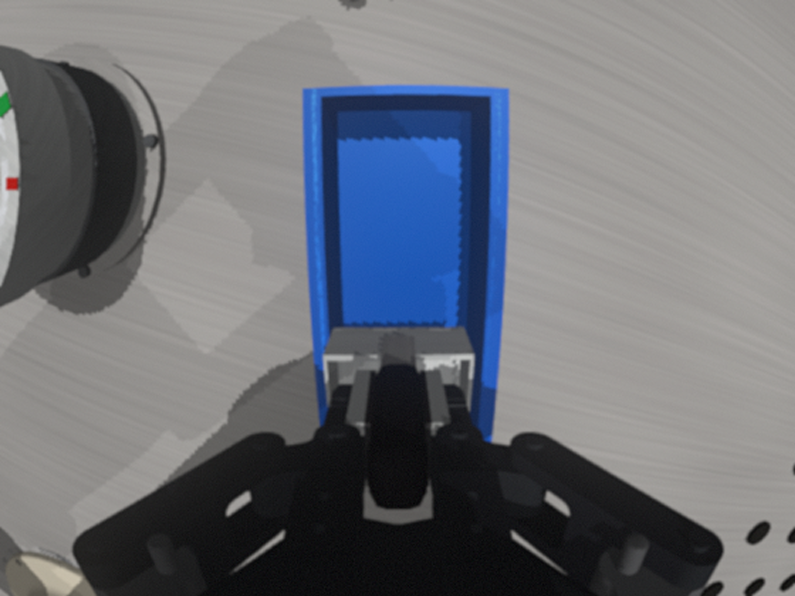

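>>> arm_command --rows '[0,0.1,0,-0.2,0,0,0.1,0,-0.5,0,0,0,0,-0.8,0,0,0,0,-1.2,0,0,0,0,-1.5,0,0,0,0,-1.5,0,0,0,0,-1.5,0,0,0,0,-1.2,0,0,0,0,-0.9,0,0,0,0,-0.6,0,0,0,0,-0.3,0,0,0,0,0,0]'

```text
time_s: 7.03
tool_pos: [521.3, -242.4, 217.2]
tcp_rot: [[0.957, 0.292, 0.0], [0.292, -0.957, -0.0], [0.0, 0.0, -1.0]]
contact_force: [-0.8, -0.0, -1.7]
grip_width: 0.175
```

```bash
python3 - <<'E'
from h import *
s=status.observe(); print(s['tool_pos'],s['contact_force'],s['wrist_torque'])
pic("side","s8",crop=(180,160,400,310),scale=3.6);pic("wrist","w8",scale=1.42)
E
```

```text
[ 521.29958497 -242.43011737  217.17136873] [-0.83287791 -0.03173624 -1.6708624 ] [ 0.0575152  -0.08411574  0.03753975]
```

View pics/s8.png

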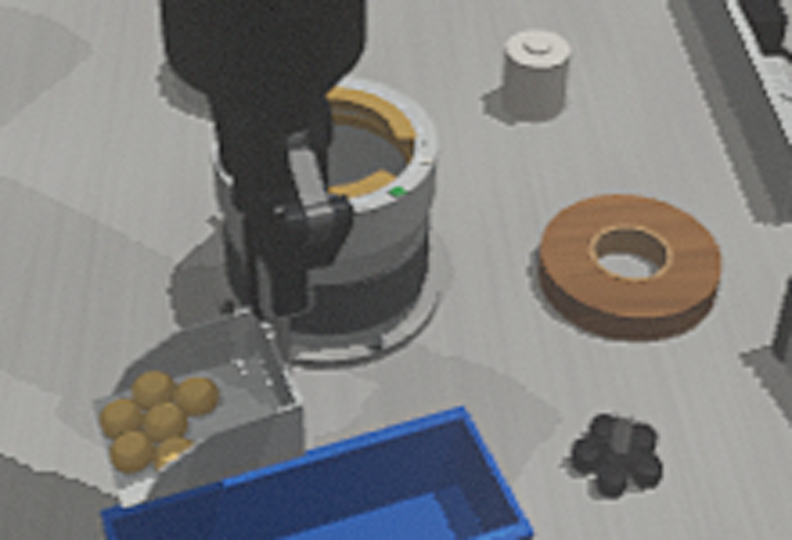

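View pics/w8.png

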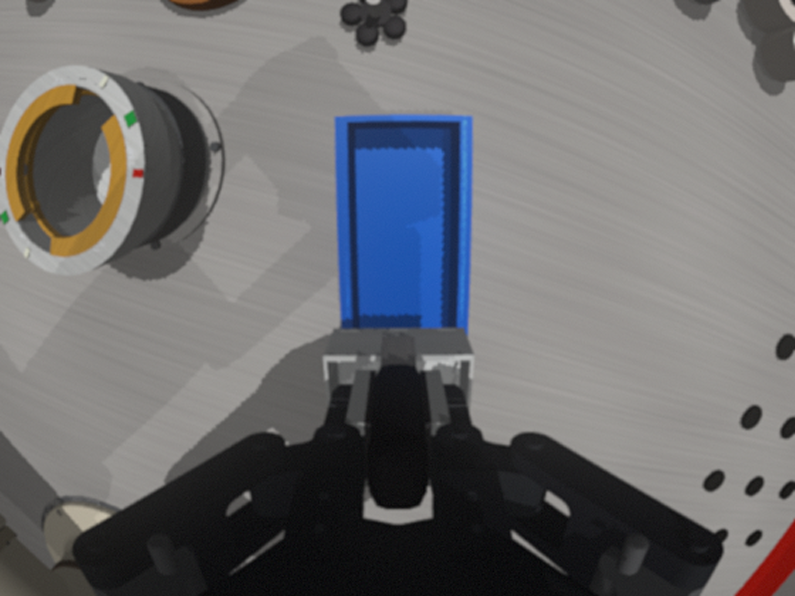

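>>> arm_command --rows '[0,0.35,-0.4,0,0,0,0.7,-0.8,0,0,0,1,-1.2,0,0,0,1.35,-1.6,0,0,0,1.7,-2,0,0,0,1.9,-2.2,0,0,0,1.9,-2.2,0,0,0,1.9,-2.2,0,0,0,1.9,-2.2,0,0,0,1.7,-2,0,0,0,1.35,-1.6,0,0,0,1,-1.2,0,0,0,0.7,-0.8,0,0,0,0.35,-0.4,0,0,0,0,0,0,0,0,0,0,0,0]'

```text
time_s: 8.47
tool_pos: [630.8, 7.9, 216.7]
tcp_rot: [[0.957, 0.291, -0.0], [0.291, -0.957, -0.0], [-0.0, 0.0, -1.0]]
contact_force: [-0.8, 0.3, -1.9]
grip_width: 0.173
```

```bash
python3 - <<'E'
from h import *
s=status.observe(); print(s['tool_pos'],s['contact_force'],s['wrist_torque'])
pic("side","s9",crop=(180,60,400,270),scale=2.8);pic("top","t9",scale=1.42)
E
```

```text
[630.76636219   7.94922029 216.74670992] [-0.76429907  0.25590713 -1.88374639] [ 0.03829695 -0.05354322  0.02346674]
```

View pics/s9.png

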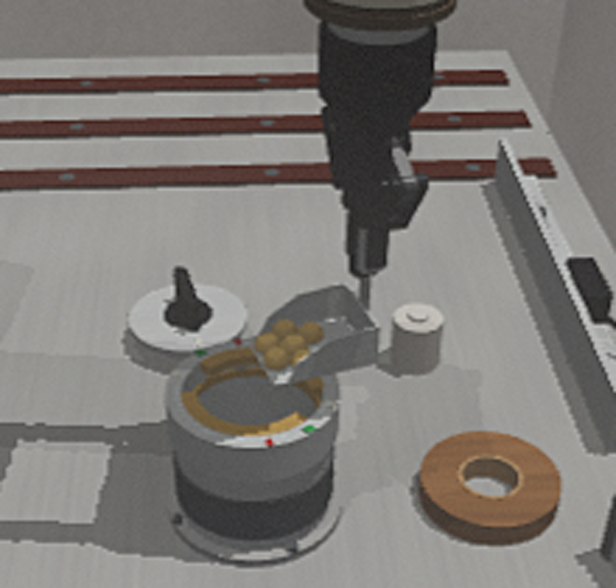

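View pics/t9.png

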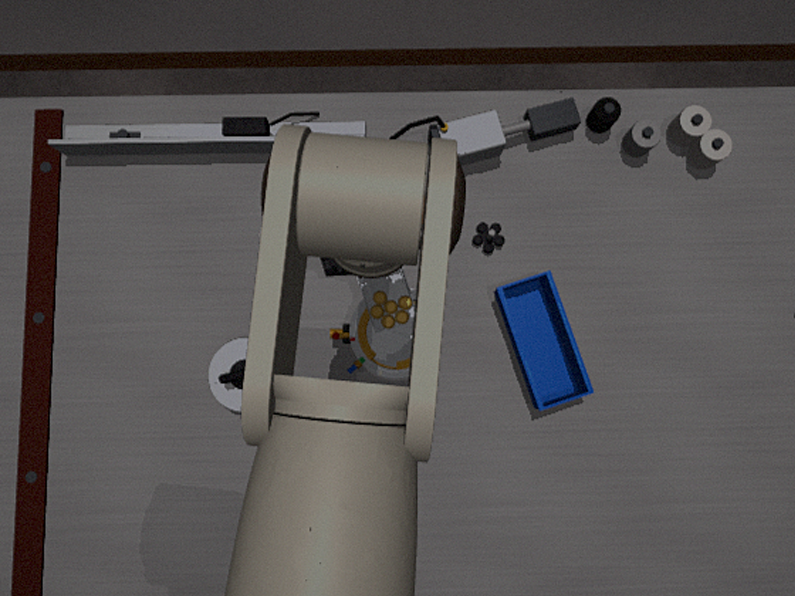

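>>> arm_command --rows '[0,0.3,0,0.2,0,0,0.6,0,0.5,0,0,0.7,0,0.6,0,0,0.6,0,0.5,0,0,0.3,0,0.3,0,0,0,0,0,0,0,-0.8,0,0,0,0,-1.7,0,0,0,0,-2.2,0,0,0,0,4,0,0,0,0,0,0,0,0,0,0,0,0,0]' --newtons 120

```text
time_s: 9.57
tool_pos: [648.0, 13.8, 195.5]
tcp_rot: [[0.956, 0.292, -0.001], [0.292, -0.956, 0.0], [-0.0, -0.0, -1.0]]
contact_force: [0.0, -0.4, -1.9]
grip_width: 0.169
```

```bash
python3 - <<'E'
from h import *
s=status.observe(); print(s['tool_pos'],s['contact_force'],s['wrist_torque'])
pic("side","s10",crop=(180,60,400,270),scale=2.8);pic("top","t10",crop=(220,170,320,290),scale=5)
d=load('side0'); print(atz(d,384/1.42,285/1.42,120))
E
```

```text
[648.00477599  13.75643092 195.49220008] [ 0.01448874 -0.41087906 -1.92948507] [ 0.03798643 -0.02401991  0.0326957 ]
[546.71155145 -21.63259677 120.        ]
```

View pics/s10.png

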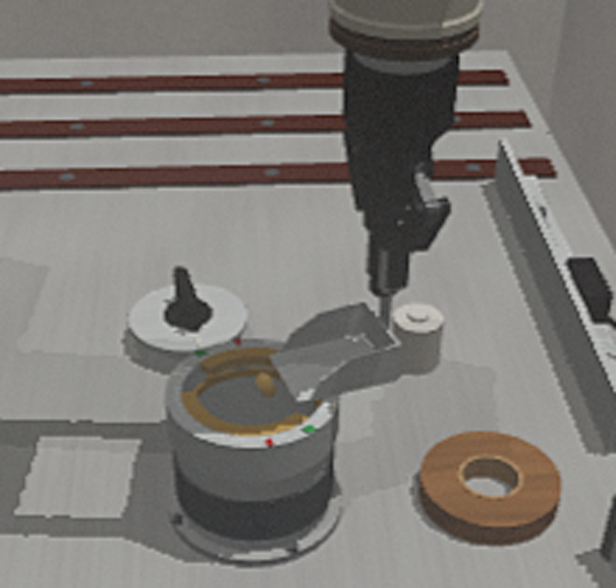

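View pics/t10.png

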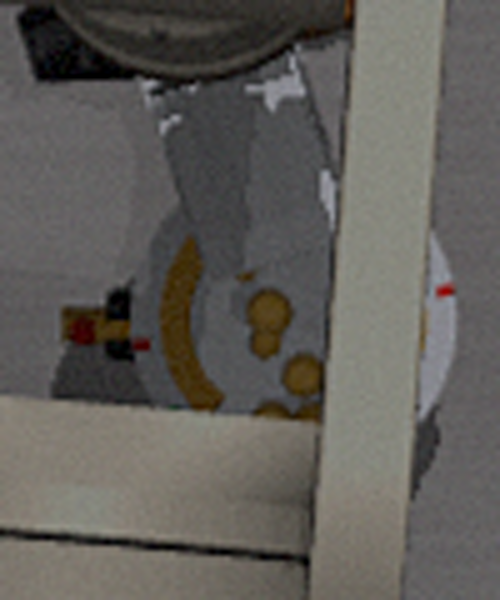

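>>> arm_command --rows '[0,0,0,-1,0,0,0,0.5,-1,0,0,-1,2,0,0,0,-1.5,3,0,0,0,-1.5,3,0,0,0,-1.5,3,0,0,0,-1.5,3,0,0,0,-1.5,2.8,0.5,0,0,-1.3,2,1.5,0,0,-1,1.3,2,0,0,0,0.2,1.5,0,0,0,0,0.5,0,0,0,0,0,0]'

```text
time_s: 10.75
tool_pos: [605.2, -217.0, 155.8]
tcp_rot: [[0.957, 0.291, -0.001], [0.291, -0.957, 0.001], [-0.0, -0.001, -1.0]]
contact_force: [0.4, -0.1, -0.9]
grip_width: 0.173
```

```bash
python3 - <<'E'
from h import *
s=status.observe(); print(s['tool_pos'],s['contact_force'],s['wrist_torque'])
pic("wrist","w11",scale=1.42);d=pic("top","t11",scale=1.42)
im=d['frame'][:,:,::-1]
cv2.imwrite('pics/t11p.png',cv2.convertScaleAbs(cv2.resize(im[195:275,225:320],None,fx=6,fy=6,interpolation=cv2.INTER_CUBIC),alpha=1.5,beta=10))
E
```

```text
[ 605.15285837 -216.99600788  155.83589519] [ 0.3864497  -0.08555428 -0.91610385] [ 0.02807572 -0.02131825 -0.03222317]
```

View pics/w11.png

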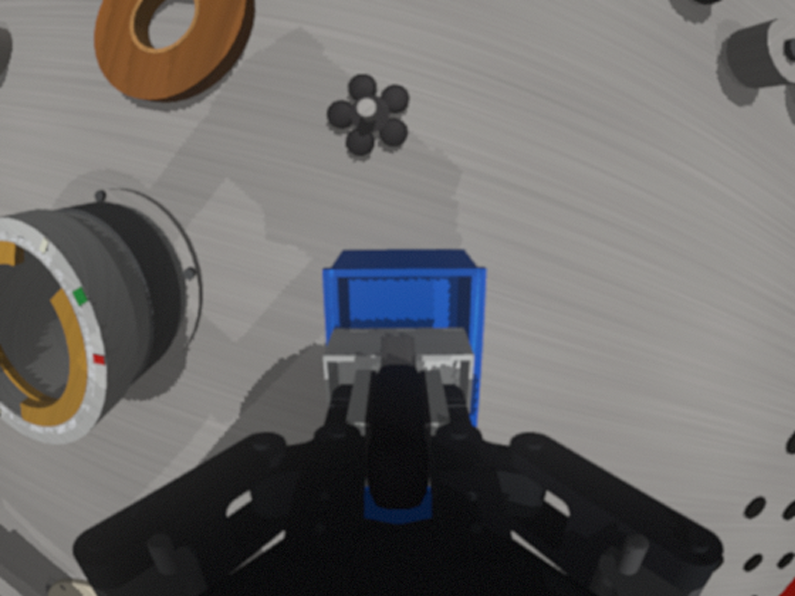

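View pics/t11p.png

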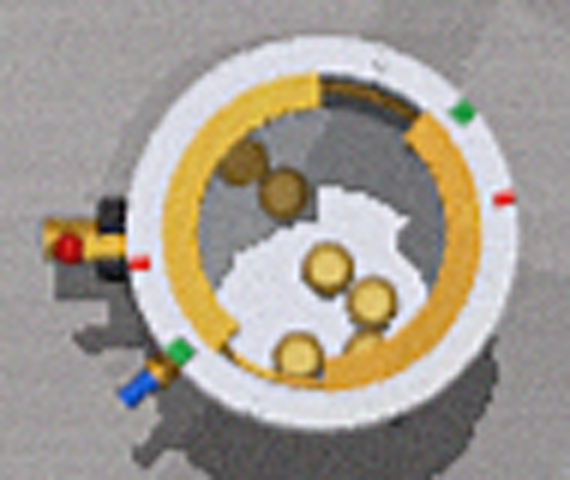

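View pics/t11.png

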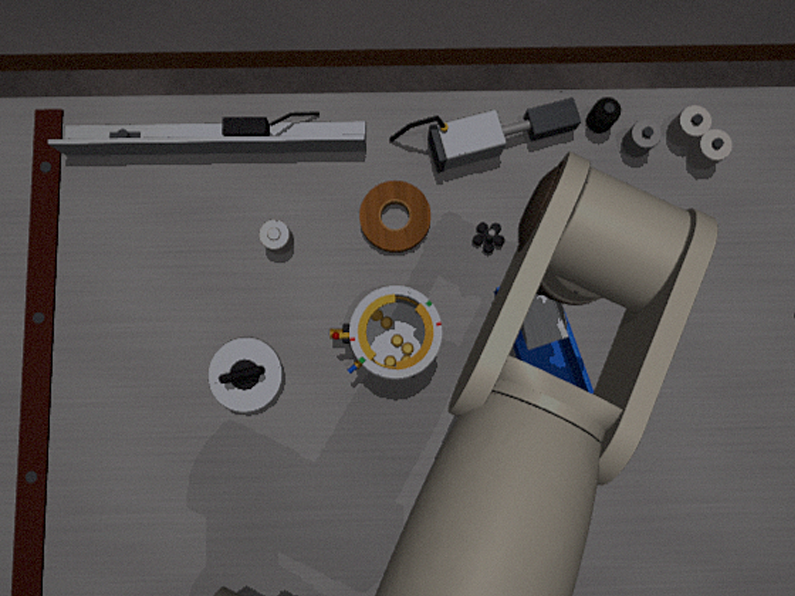

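>>> arm_command --rows '[0,0,0.25,0.5,0,0,0,0,1.5,0,0,0,0,2,0,0,0,0,1.8,0,0,0,0,1,0,0,0,0,0.6,0,0,0,0,0.4,0,0,0,0,0.2,0,0,0,0,0,0]'

```text
time_s: 11.6
tool_pos: [606.5, -219.2, 76.3]
tcp_rot: [[0.957, 0.292, 0.001], [0.292, -0.957, -0.0], [0.001, 0.0, -1.0]]
contact_force: [-0.9, -0.5, -2.1]
grip_width: 0.174
```

```bash
python3 - <<'E'
from h import *
s=status.observe(); print(s['tool_pos'],s['contact_force'],s['wrist_torque'])
pic("wrist","w12",crop=(140,120,420,390),scale=2.2);pic("side","s12",crop=(180,200,400,370),scale=3.4)
E
```

```text
[ 606.46107642 -219.20219231   76.26602519] [-0.88116951 -0.47958205 -2.06331957] [ 0.01698426 -0.04822109  0.00376074]
```

View pics/w12.png

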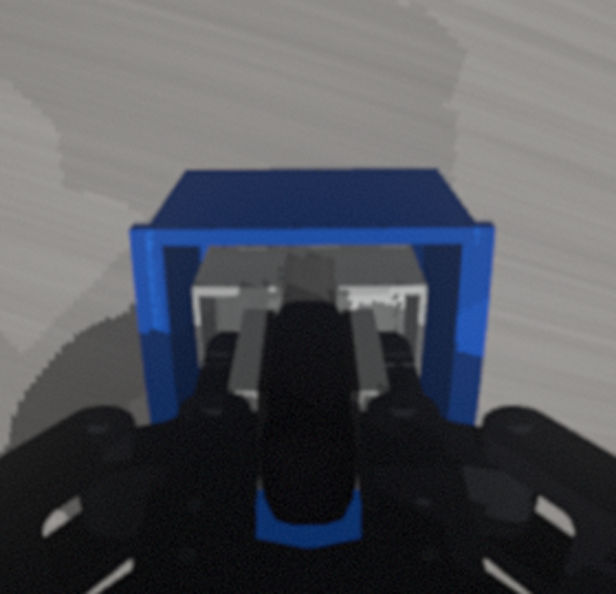

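View pics/s12.png

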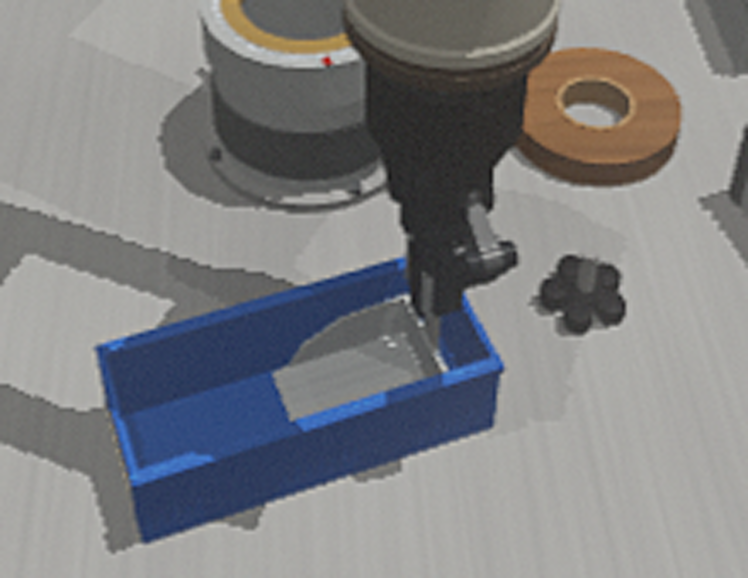

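Centred in the trough. Lower the last 3 mm and release.

>>> arm_command --rows '[0,0,0,0.15,0,0,0,0,0.12,0,0,0,0,0,0,0.25,0,0,0,0,0.6,0,0,0,0,1,0,0,0,0,1,0,0,0,0,1,0,0,0,0]'

```text
time_s: 12.37
tool_pos: [606.2, -219.1, 73.1]
tcp_rot: [[0.957, 0.291, -0.0], [0.291, -0.957, 0.0], [-0.0, -0.0, -1.0]]
contact_force: [0.6, 0.1, -0.3]
grip_width: 0.808
```

```bash
python3 - <<'E'
from h import *
s=status.observe(); print(s['tool_pos'],s['contact_force'],s['grip_width'],s['joints'])
pic("wrist","w13",crop=(140,120,420,390),scale=2.2)
E
```

```text
[ 606.15957711 -219.14159801   73.06950385] [ 0.62016327  0.08690792 -0.3036336 ] 0.8081821453634072 [-2.67220631e+01  2.21627130e+01  8.40731705e+01  5.66539477e-03
  7.37712315e+01  4.63314487e+01]
```

View pics/w13.png

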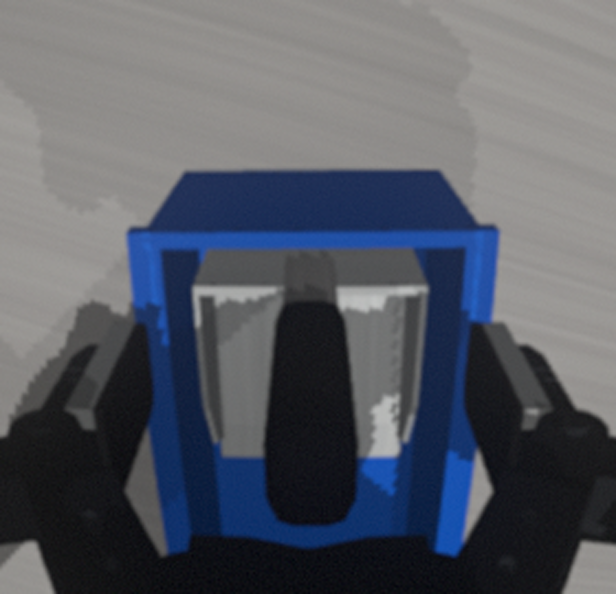

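>>> arm_command --rows '[1,0,0,-1.5,0,1,0,0,-3,0,1,0,0,-3.5,0,1,0,0,-3.5,-0.123,1,0,0,-3.5,-0.123,1,0,0,-1,-0.123,1,0,0,0,-0.123,1,0,0,0,-0.123,1,0,0,0,-0.123,1,0,0,0,-0.123,1,0,0,0,-0.123,1,0,0,0,-0.123,1,0,0,0,-0.123,1,0,0,0,-0.123,1,0,0,0,-0.123,1,0,0,0,0,1,0,0,0,0]'

```text
time_s: 13.83
tool_pos: [606.2, -219.2, 233.1]
tcp_rot: [[-0.196, 0.981, -0.0], [0.981, 0.196, 0.0], [0.0, 0.0, -1.0]]
contact_force: [-0.1, -0.0, 0.8]
grip_width: 1.001
```

>>> arm_command --rows '[1,1.7,-0.1,0,0,1,3.3,-0.3,0,0,1,3.8,-0.3,0,0,1,3.8,-0.3,0,0,1,3.8,-0.3,0,0,1,3.8,-0.3,0,0,1,3.8,-0.3,0,0,1,3.8,-0.3,0,0,1,3.8,-0.3,0,0,1,3.5,-0.3,0,0,1,2,-0.3,0,0,1,1.2,0,0,0,1,0,0,0,0,1,0,0,0,0]'

```text
time_s: 15.0
tool_pos: [499.5, 149.8, 233.2]
tcp_rot: [[-0.198, 0.98, 0.0], [0.98, 0.198, -0.0], [-0.0, 0.0, -1.0]]
contact_force: [-0.2, 0.3, -0.1]
grip_width: 0.998
```

```bash
python3 - <<'E'
from h import *
s=status.observe(); print(s['tool_pos'],s['joints'])
pic("wrist","w14",scale=1.42)
E
```

```text
[499.53724421 149.82305747 233.15639902] [ 8.23498480e+00  2.17149360e+00  8.91729894e+01 -1.28173251e-02
  8.86478653e+01 -3.19545005e+00]
```

View pics/w14.png

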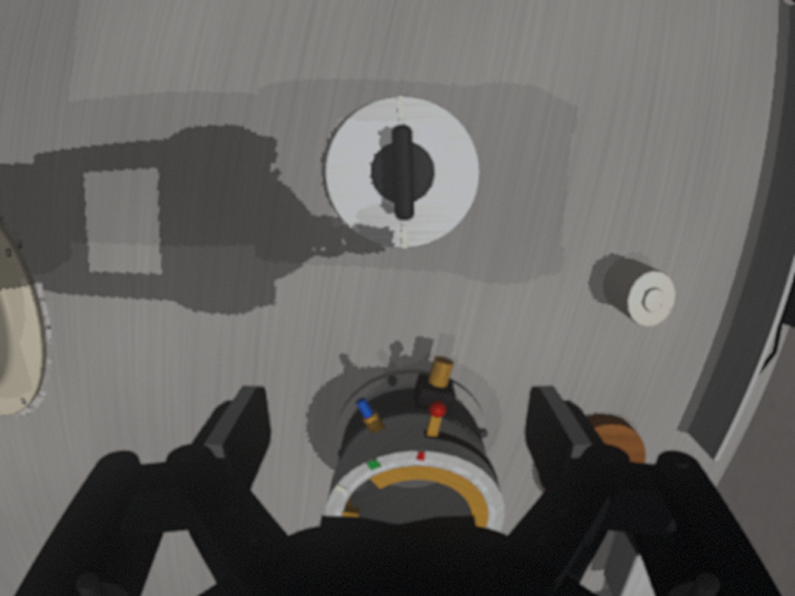

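```bash
python3 - <<'E'
from h import *
d=load('w14'); im=d['frame'][:,:,::-1]
cv2.imwrite('pics/w14c.png',cv2.convertScaleAbs(cv2.resize(im[60:180,220:345],None,fx=5,fy=5,interpolation=cv2.INTER_CUBIC),alpha=1.2,beta=5))
E
```

```text
(no output)
```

View pics/w14c.png

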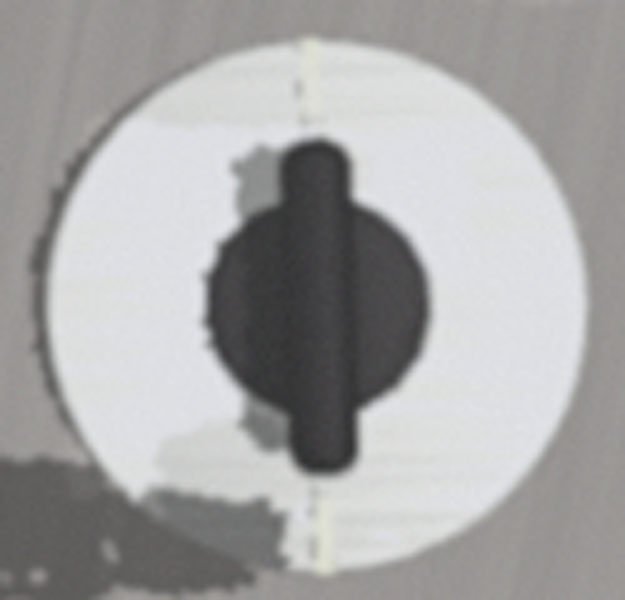

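```bash
python3 - <<'E'
from h import *
d=load('w14'); W=lambda x,y,z:atz(d,220+x/5,60+y/5,z,True)
a,b=W(310,60,28),W(323,550,28); v=a-b; print('lineyaw',np.degrees(np.arctan2(v[1],v[0])))
a,b=W(310,38,28),W(324,573,28); print('centre disc',(a+b)/2,np.linalg.norm(a-b),(W(47,305,28)+W(587,305,28))/2,np.linalg.norm(W(47,305,28)-W(587,305,28)))
a,b=W(316,138,66),W(324,474,66); v=a-b; print('bar',(a+b)/2,np.linalg.norm(v),np.degrees(np.arctan2(v[1],v[0])))
s=status.observe();R=s['tcp_rot'];print(np.degrees(np.arctan2(R[1][0],R[0][0])))
# pot rim check: green (373,464),(?),red(421,456),white(342,490) /1.42
for u,v in [(373,464),(421,456),(342,490)]:
    p=atz(d,u/1.42,v/1.42,120,True)-np.array([543.1,-16.2,120]); print(p.round(1),np.hypot(p[0],p[1]).round(1),np.degrees(np.arctan2(p[1],p[0])).round(1))
E
```

```text
lineyaw 103.03694000269239
centre disc [489.34438836 221.82227401  28.        ] 115.24311365591069 [489.15938795 222.92931374  28.        ] 114.60188601455468
bar [489.39373567 222.14112423  66.        ] 64.09220471395919 102.89663847996017
101.40761813227628
[-36.4  50.4   0. ] 62.2 125.8
[-6.1 63.5  0. ] 63.8 95.5
[-53.7  22.4   0. ] 58.2 157.4
```

>>> arm_command --rows '[1,1.3,0.1,1,-0.013,1,2.5,0.1,3,-0.013,1,2.5,0.1,3.5,0,1,1,0,3.5,0,1,0,0,2.5,0,1,0,0,1.3,0,1,0,0,0,0,1,0,0,0,0]'

```text
time_s: 15.72
tool_pos: [487.1, 220.1, 86.2]
tcp_rot: [[-0.223, 0.975, -0.001], [0.975, 0.223, -0.0], [-0.0, -0.001, -1.0]]
contact_force: [0.5, 0.1, 0.9]
grip_width: 0.998
```

```bash
python3 - <<'E'
from h import *
s=status.observe(); print(s['tool_pos'])
pic("wrist","w15",crop=(140,120,420,390),scale=2.2);pic("side","s15",crop=(200,100,330,220),scale=5)
E
```

```text
[487.09211003 220.07558752  86.20198934]
```

View pics/w15.png

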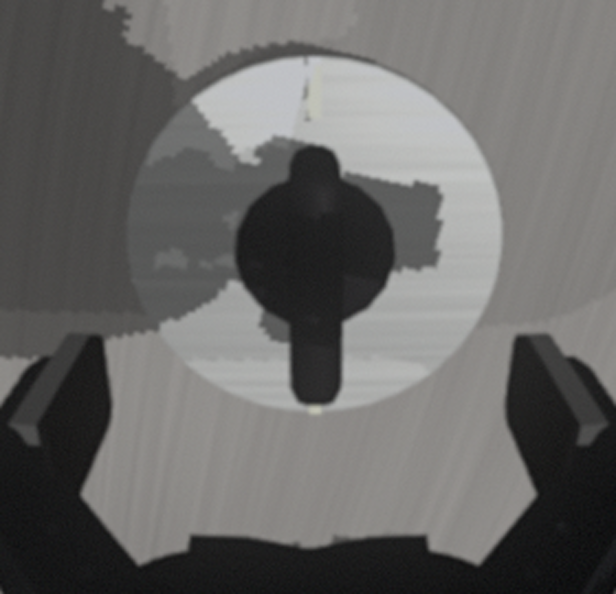

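View pics/s15.png

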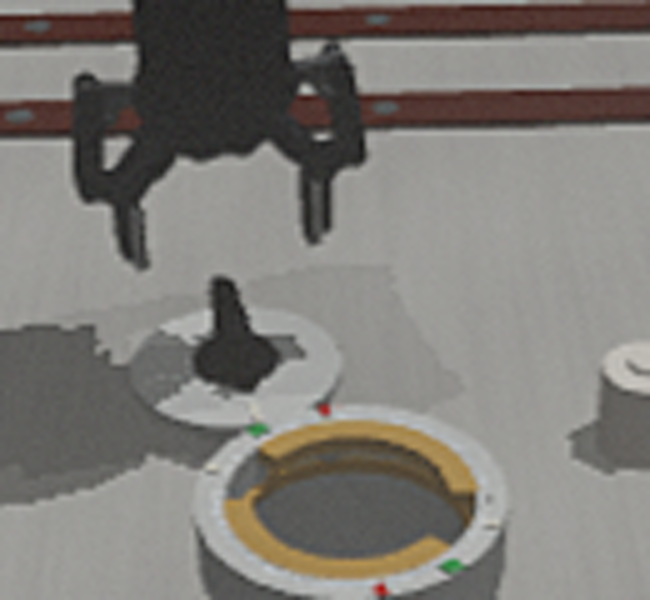

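```bash
python3 - <<'E'
from h import *
d=load('w15'); s=status.observe(); t=np.array(s['tool_pos']); R=np.array(s['tcp_rot'])
W=lambda x,y,z:(R.T@(atz(d,140+x/2.2,120+y/2.2,z,True)-t)).round(1)
print(W(315,403,66),W(315,147,66),W(315,147,30))
print('disc',W(315,57,28),W(315,411,28),W(126,230,28),W(502,230,28))
print(W(315,110,28),W(315,411,28))
E
```

```text
[-28.1   1.7  21.6] [40.7  1.5 21.6] [33.   1.8 57.6]
disc [58.3  1.7 59.6] [-55.6   2.1  59.6] [  7.4 -55.1  59.5] [ 7.5 58.5 59.7]
[43.3  1.7 59.6] [-55.6   2.1  59.6]
```

>>> arm_command --rows '[1,0.25,0.2,0.9,0,1,0,0,1.5,0,1,0,0,1.5,0,1,0,0,1,0,1,0,0,0,0,0.5,0,0,0,0,0.3,0,0,0,0,0,0,0,0,0,0,0,0,0,0,0,0,0,0,0,0,0,0,0,0]' --newtons 100

```text
time_s: 16.73
tool_pos: [488.2, 224.0, 37.7]
tcp_rot: [[-0.225, 0.974, 0.001], [0.974, 0.225, 0.0], [0.0, 0.001, -1.0]]
contact_force: [-10.1, -3.0, 45.8]
grip_width: 0.149
```

```bash
python3 - <<'E'
from h import *
s=status.observe(); print(s['tool_pos'],s['contact_force'],s['grip_width'])
pic("wrist","w16",crop=(140,120,420,390),scale=2.2);pic("side","s16",crop=(200,100,330,220),scale=5)
E
```

```text
[488.16632242 224.03983134  37.67430596] [-10.08797059  -3.00159744  45.76446301] 0.14889451653958496
```

View pics/w16.png

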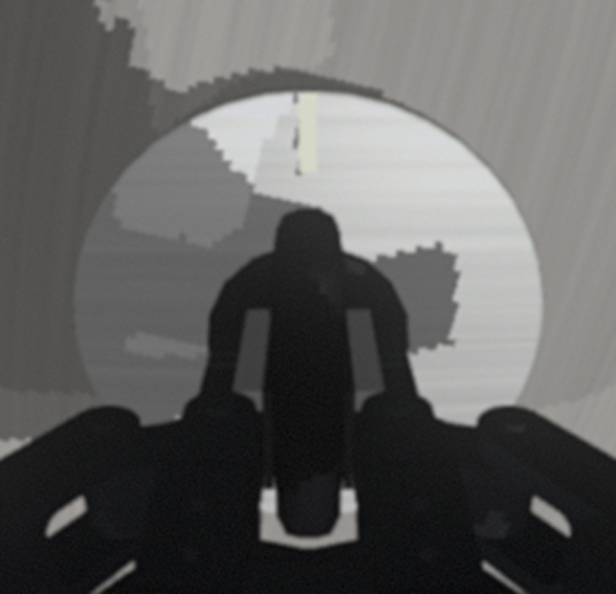

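View pics/s16.png

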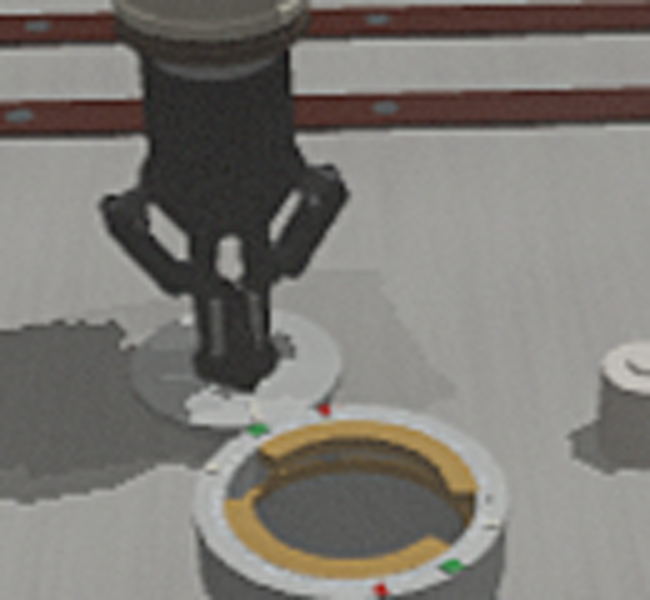

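>>> arm_command --rows '[0.4,0,0,-0.2,0,0.5,0,0,-0.3,0,0.4,0,0,0,0,0,0,0,0,0,0,0,0,0,0,0,0,0,0,0,0,0,0,0,0,0,0,0,0,0,0,0,0,0,0]' --newtons 100

```text
time_s: 17.58
tool_pos: [488.1, 224.1, 42.6]
tcp_rot: [[-0.225, 0.974, 0.0], [0.974, 0.225, 0.0], [0.0, 0.0, -1.0]]
contact_force: [-2.0, -1.2, 6.9]
grip_width: 0.142
```

```bash
python3 - <<'E'
from h import *
for fn,(x0,y0,x1,y1),s in [('side0',(230,175,310,225),9),('w8',(0,35,115,205),4.5)]:
    im=load(fn)['frame'][:,:,::-1]
    cv2.imwrite('pics/z_%s.png'%fn,cv2.convertScaleAbs(cv2.resize(im[y0:y1,x0:x1],None,fx=s,fy=s,interpolation=cv2.INTER_CUBIC)[:600],alpha=1.2,beta=5))
E
```

```text
(no output)
```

View pics/z_side0.png

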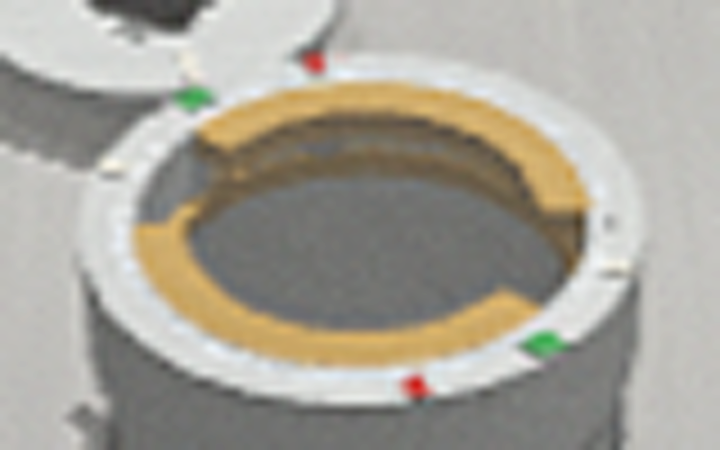

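View pics/z_w8.png

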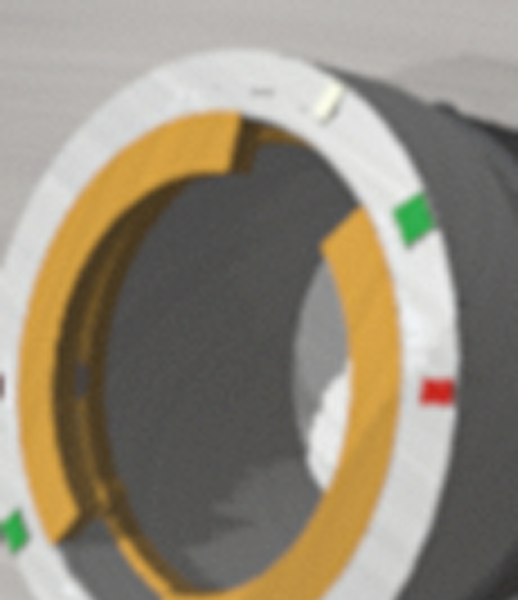

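```bash
python3 - <<'E'
from h import *
from scipy.optimize import least_squares
R0=63.2
def go(fn,pts,fish,conv):
    d=load(fn); P=[];A=[]
    for (x,y),a in pts: P.append(atz(d,*conv(x,y),120,fish)[:2]); A.append(a)
    P=np.array(P);A=np.radians(A)
    f=lambda q:(P-np.c_[q[0]+q[3]*np.cos(A+q[2]),q[1]+q[3]*np.sin(A+q[2])]).ravel()
    r=least_squares(f,[543,-16,-.36,63.]); print(fn,r.x[:2].round(2),np.degrees(r.x[2]).round(2),r.x[3].round(2),np.abs(r.fun).max().round(2))
go('side0',[((112,167),180),((612,272),0),((195,97),150),((545,343),-30),((313,62),120),((415,385),-60)],False,lambda x,y:(230+x/9,175+y/9))
go('w8',[((327,100),0),((415,218),-30),((437,391),-60),((12,530),150)],True,lambda x,y:(x/4.5,35+y/4.5))
go('top0',[((617,150),-30),((240,468),150),((672,265),-60),((186,352),120)],False,lambda x,y:(225+x/8,195+y/8))
E
```

```text
side0 [546.09 -15.74] -21.02 63.04 1.41
w8 [546.14 -15.33] -20.93 63.36 0.44
top0 [543.57 -16.1 ] -20.8 63.11 0.05
```

>>> arm_command --rows '[0,0,0,-1,0,0,0,0,-2.5,0,0,0,0,-3.5,0,0,0,0,-3.5,0,0,0,0,-3,0,0,-1,0,-1.5,0,0,-2.5,0,0,0,0,-3.5,0,0,0,0,-3.5,0,0,0,0,-3.5,0,0,0,0,-3.5,0,0,0,0,-3.2,0.1,0,0,0,-2.5,0.1,0,0,0,-1.5,0,0,0,0,0,0,0,0,0,0,0,0,0]' --newtons 120

```text
time_s: 18.92
tool_pos: [545.4, -16.8, 192.2]
tcp_rot: [[-0.224, 0.975, -0.001], [0.975, 0.224, 0.0], [0.0, -0.001, -1.0]]
contact_force: [-0.9, 0.8, -3.5]
grip_width: 0.137
```

>>> arm_command --rows '[0,0,0,0,-0.122,0,0,0,0,-0.122,0,0,0,0,-0.122,0,0,0,0,-0.122,0,0,0,0,-0.122,0,0,0,0,-0.122,0,0,0,0,-0.122,0,0,0,0,-0.122,0,0,0,0,0,0,0,0,0,0]'

```text
time_s: 19.75
tool_pos: [545.3, -15.4, 192.4]
tcp_rot: [[-0.932, 0.362, -0.0], [0.362, 0.932, 0.0], [0.0, 0.0, -1.0]]
contact_force: [-1.1, -0.9, -4.5]
grip_width: 0.136
```

```bash
python3 - <<'E'
from h import *
s=status.observe(); print(s['tool_pos'],s['tcp_rot'],s['contact_force'],s['wrist_torque'])
pic("side","s20",crop=(210,90,330,240),scale=4);pic("wrist","w20",scale=1.42)
R=s['tcp_rot'];print(np.degrees(np.arctan2(R[1][0],R[0][0])))
E
```

```text
[545.33253024 -15.43279621 192.374001  ] [[-9.32032710e-01  3.62374131e-01 -1.31984659e-04]
 [ 3.62374092e-01  9.32032701e-01  2.48773489e-04]
 [ 2.13163095e-04  1.84037208e-04 -9.99999960e-01]] [-1.1027572  -0.89880584 -4.51148954] [-0.01616086  0.00302551  0.00627709]
158.75393058850426
```

View pics/s20.png

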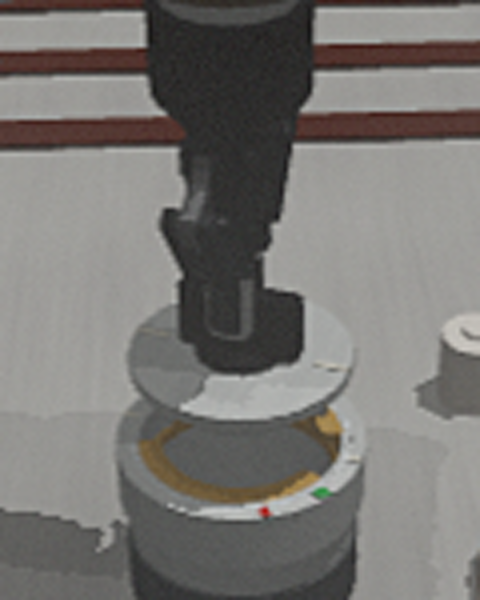

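View pics/w20.png

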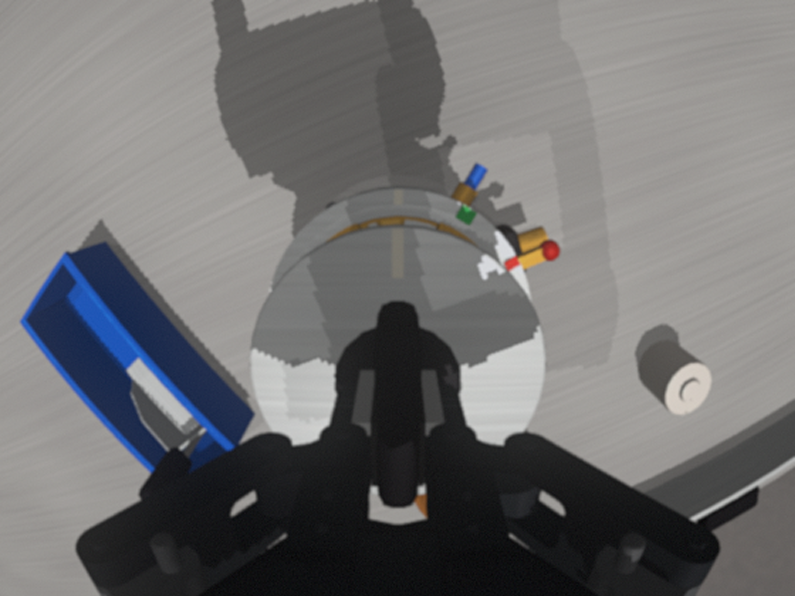

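```bash
python3 - <<'E'
from h import *
im=load('s20')['frame'][:,:,::-1]
cv2.imwrite('pics/z20.png',cv2.convertScaleAbs(cv2.resize(im[155:225,235:305],None,fx=8.5,fy=8.5,interpolation=cv2.INTER_CUBIC),alpha=1.3,beta=5))
E
```

```text
(no output)
```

View pics/z20.png

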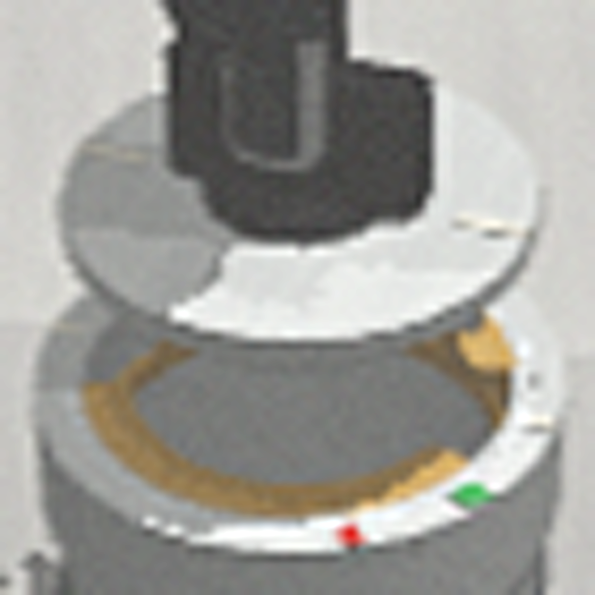

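```bash
python3 - <<'E'
from h import *
from scipy.optimize import least_squares
d=load('s20'); W=lambda x,y,z:atz(d,235+x/8.5,155+y/8.5,z)
zt=192.4-22.6+8
P=np.array([W(x,y,zt)[:2] for x,y in [(62,198),(540,195),(300,338),(170,312),(440,310),(531,232),(480,112)]])
r=least_squares(lambda q:np.hypot(*(P-q[:2]).T)-58,[545,-15]); print('disc',r.x,r.fun.round(1))
a,b=W(85,150,zt),W(525,234,zt);print('lines',(a+b)/2,np.linalg.norm(a-b),np.degrees(np.arctan2(*(b-a)[[1,0]])))
A=np.radians([-60,-30,0]);Q=np.array([W(x,y,120)[:2] for x,y in [(350,535),(470,493),(537,427)]])
r=least_squares(lambda q:(Q-np.c_[q[0]+63.1*np.cos(A+q[2]),q[1]+63.1*np.sin(A+q[2])]).ravel(),[545,-15,-.36]);print('pot',r.x[:2],np.degrees(r.x[2]),r.fun.round(1))
E
```

```text
disc [547.22333397 -17.59371633] [-1.4 -0.1  0.1 -1.9  0.1 -0.2 -2.7]
lines [547.85874819 -18.28351387 177.8       ] 111.69306679117842 -21.043306120683344
pot [546.32649029 -15.73279584] -21.254368555329712 [ 0.6  0.3  0.2  1.  -0.9 -1.2]
```

```bash
python3 - <<'E'
from h import *
d=load('w20'); im=d['frame'][:,:,::-1]
cv2.imwrite('pics/z20w.png',cv2.convertScaleAbs(cv2.resize(im[120:330,165:395],None,fx=3.4,fy=2.8,interpolation=cv2.INTER_CUBIC)[:590],alpha=1.5,beta=15))
s=status.observe(); t=np.array(s['tool_pos']); R=np.array(s['tcp_rot'])
for c,r,z in [((545.3,-15.4),58,177.8),((545.3,-15.4),67,120),((545.3,-15.4),63.1,120)]:
    p=np.array([*c,z])+r*R[:,0]; print(proj(d,p,True), (proj(d,p,True)-[165,120])*[3.4,2.8])
E
```

```text
[279.66480932 153.99963324] [389.86035169  95.19897307]
[279.67827801 130.80507025] [389.90614524  30.25419671]
[279.67569523 136.7140614 ] [389.89736377  46.79937193]
```

View pics/z20w.png

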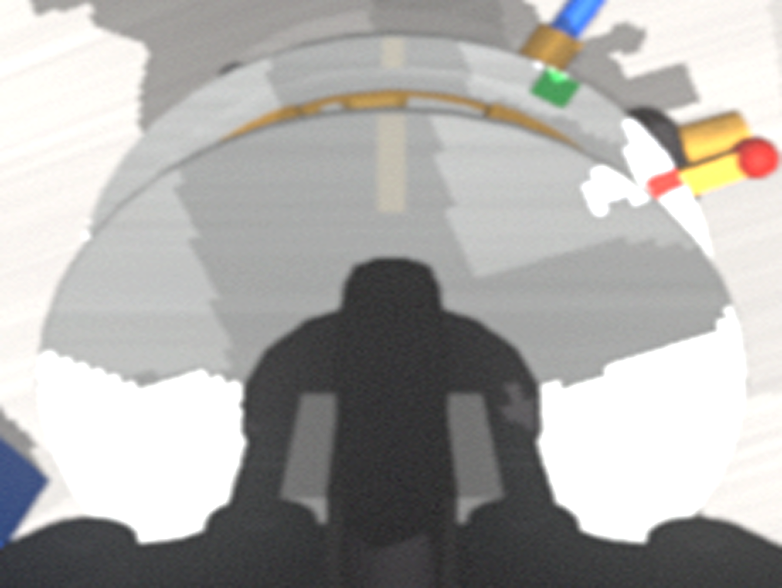

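>>> arm_command --rows '[0,0.2,0.08,0.4,-0.005,0,0,0,0.8,0,0,0,0,0.8,0,0,0,0,0.6,0,0,0,0,0.4,0,0,0,0,0.3,0,0,0,0,0.2,0,0,0,0,0,0]'

```text
time_s: 20.52
tool_pos: [543.9, -14.8, 156.8]
tcp_rot: [[-0.935, 0.355, -0.0], [0.355, 0.935, 0.0], [0.0, 0.0, -1.0]]
contact_force: [0.0, -0.3, -3.6]
grip_width: 0.14
```

>>> arm_command --rows '[0,0,0,0.2,0,0,0,0,0.3,0,0,0,0,0.3,0,0,0,0,0.2,0,0,0,0,0,0]'

```text
time_s: 20.93
tool_pos: [543.8, -14.7, 146.7]
tcp_rot: [[-0.935, 0.355, -0.001], [0.355, 0.935, 0.0], [0.001, -0.0, -1.0]]
contact_force: [-0.4, 0.3, -4.4]
grip_width: 0.139
```

>>> arm_command --rows '[0,0,0,0.15,0,0,0,0,0.15,0,0,0,0,0.1,0,0,0,0,0,0]'

```text
time_s: 21.27
tool_pos: [543.9, -14.8, 143.0]
tcp_rot: [[-0.935, 0.355, -0.0], [0.355, 0.935, 0.0], [0.0, 0.0, -1.0]]
contact_force: [0.6, 0.2, -3.4]
grip_width: 0.139
```

```bash
python3 - <<'E'
from h import *
s=status.observe(); print(s['tool_pos'],s['contact_force'],s['wrist_torque'])
pic("side","s21",crop=(235,155,305,225),scale=8);pic("wrist","w21",crop=(165,120,395,330),scale=2.8)
E
```

```text
[543.90460905 -14.78022538 142.99874171] [ 0.55894286  0.2201058  -3.38907341] [-0.04035572  0.03997767 -0.03238302]
```

View pics/s21.png

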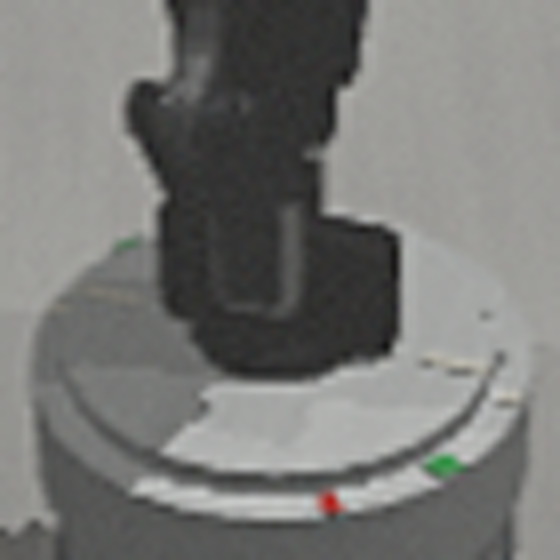

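View pics/w21.png

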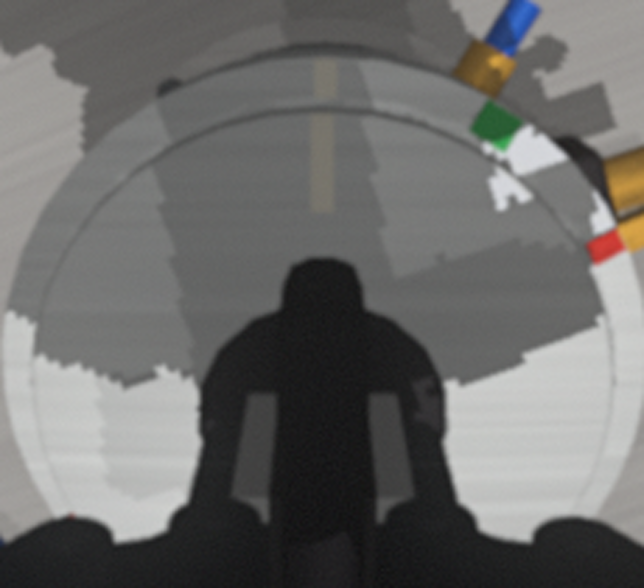

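>>> arm_command --rows '[0,0,0,0.05,0,0,0,0,0.05,0,0,0,0,0.03,0,0,0,0,0,0]'

```text
time_s: 21.7
tool_pos: [544.1, -14.8, 142.7]
tcp_rot: [[-0.935, 0.355, 0.001], [0.355, 0.935, -0.0], [-0.001, 0.0, -1.0]]
contact_force: [-3.7, -0.0, 5.9]
grip_width: 0.132
```

>>> arm_command --rows '[0,0,0,0,0.05,0,0,0,0,0.07,0,0,0,0,0.07,0,0,0,0,0.07,0,0,0,0,0.07,0,0,0,0,0.03,0,0,0,0,0]'

```text
time_s: 22.28
tool_pos: [544.8, -14.4, 142.7]
tcp_rot: [[-0.749, 0.663, 0.002], [0.663, 0.749, 0.001], [-0.001, 0.002, -1.0]]
contact_force: [3.6, 5.2, 3.5]
grip_width: 0.131
```

>>> arm_command --rows '[0,0,0,0.02,0.06,0,0,0,0.02,0.06,0,0,0,0,0.045,0,0,0,0,0,0,0,0,0,0]'

```text
time_s: 22.7
tool_pos: [545.1, -14.5, 142.7]
tcp_rot: [[-0.631, 0.776, 0.003], [0.776, 0.631, 0.0], [-0.002, 0.003, -1.0]]
contact_force: [5.5, 3.8, 6.0]
grip_width: 0.135
```

```bash
python3 - <<'E'
from h import *
s=status.observe(); print(s['tool_pos'],s['contact_force'],s['wrist_torque'],s['grip_width']);R=s['tcp_rot'];print(np.degrees(np.arctan2(R[1][0],R[0][0])))
pic("side","s22",crop=(235,155,305,225),scale=8);pic("wrist","w22",scale=1.42)
E
```

```text
[545.09104944 -14.47649655 142.69135745] [5.52521431 3.82172725 6.04327263] [ 0.62317465 -0.7003314   0.19529551] 0.13543727389680046
129.1318872781898
```

View pics/s22.png

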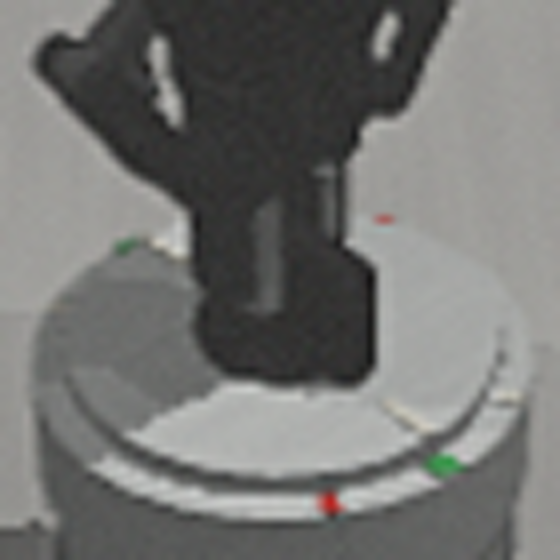

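View pics/w22.png

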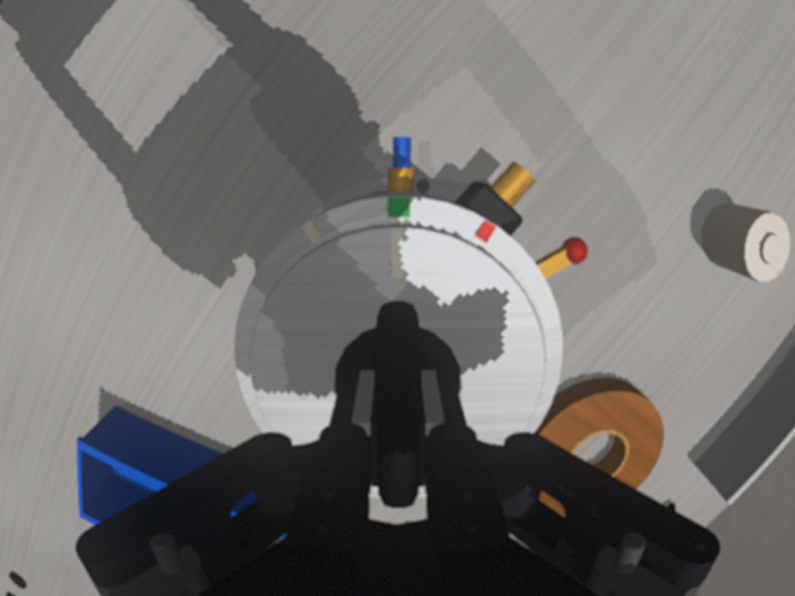

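```bash
python3 - <<'E'
from h import *
d=load('s22'); im=d['frame'][:,:,::-1]; cv2.imwrite('pics/s22f.png',cv2.resize(im,None,fx=1.42,fy=1.42))
pic("top","t22",scale=1.42)
E
```

```text
(no output)
```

View pics/s22f.png

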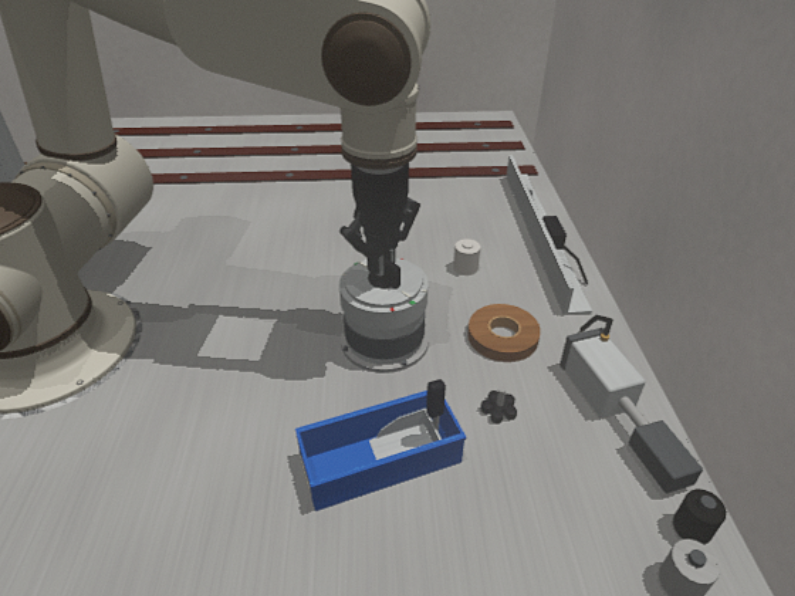

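View pics/t22.png

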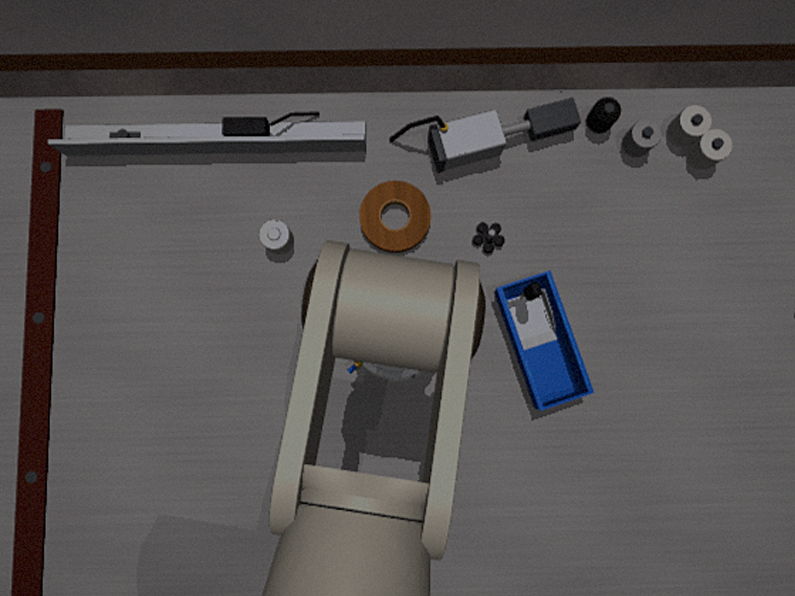

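Everything is in place: the scoop stands in the trough, the bystanders have not moved, and the lid is held at green.

```bash
python3 - <<'E'
from plant import hand_in,status
s=status.observe(); print(s['time_s'],s['contact_force'],s['grip_width'])
print(hand_in())
E
```

```text
22.85 [5.51689407 3.41773508 5.16026652] 0.13961838893006212
the job is handed in; nothing more can be done
None
```

I handed the job in at 22.9 s with the lid held at the green mark. `hand_in()` gives no verdict, so what follows is from my own checks.

- **Pieces:** One scoopful took all six. A sharp back-stroke over the mouth slid them off the scoop, because the hand cannot tilt. The top view then showed all six in the pot and none on the table.
- **Scoop:** It stands released in the trough, and the last side and top views confirm this.
- **Lid:**
  - It went into the slots without force and met the rim at TCP z 142.7 mm, against 142.6 mm expected.
  - I turned it clockwise to yaw 129.1°, about 30° from the slots as measured. The wrist view shows its white line on the green mark and the red-ball lever carried along. I had no direct reading of the drive ring's angle.
  - The lid is held with 120 N commanded grip and a light downward push. The last measured force on the tool was about 8 N.
- **Bystanders:** The coil, roller and knob sit where they were in the first pictures.

**Disagreements and failed checks:**
- The top camera placed things about 2–3 mm lower in x than the side and wrist cameras. I used a value between them and corrected the lid by comparing it with the pot in the same picture.
- My first lid grasp pressed the fingertips on the lid's hub with about 46 N. I released it, raised the hand 5 mm and gripped again.

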